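# Level the pipette rail stand and hang its saddles

### The job

The rail stand leans and rocks on the bench. First turn its two near leveling screws until the slab is level and stands firmly on all four feet without rocking, and let go; only then hang every white pipette saddle astride the bar, side by side and straight down, so that the stand ends level with all its feet loaded. Leave the other things on the bench alone.

Things in the scene. Friction and masses are not known exactly. Their poses are not given: they have to be found in the camera images.
- stand: Rail stand, 4 kg, loose: marble slab 260 (x) by 280 (y) by 18 mm, top 44 mm above the bench when level, on four feet at x, y = +-105, +-115 mm. Far feet fixed; the near two end leveling screws, both screwed up too far at first, so the slab leans to the robot. Posts 12 mm thick at x 65, y +-128 mm carry the bar. Origin: below the slab's centre, level with the far feet's undersides; x away from the robot, z up.
- rail_top (a point): Middle of the top of the level round steel bar, 135 mm above the stand's origin and 65 mm along its x; axes as the stand's. The bar runs along y, 16 mm in diameter, 270 mm long, 240 mm of it free between the posts.
- screw_l (a joint): Left near leveling screw, rad. Grows as its knob turns clockwise seen from above, which drives its foot down out of the slab by 1 mm per rad. Near 7.2 the foot is level with the far feet (sag under load included); range 0 to 15, starts between 1 and 4.2. Friction 0.06 N m; stays where it is left. On a level stand both screws read alike within about 0.7.
- screw_r (a joint): The same for the right near leveling screw.
- screw_l_grip (a point): Grip point of the left screw's round knurled brass knob: on its vertical axis, 14 mm above the knob's underside, 10 mm below its top. Knob 38 mm in diameter, 24 mm tall, gripped at any yaw; its underside is 21 to 14 mm above the slab's top, with a thin neck below.
- screw_r_grip (a point): The same for the right screw's knob.
- foot_near_l: Round black rubber foot, 24 mm across, under the near left corner of the slab; the end of the left leveling screw. Origin: centre of its underside (at 0 when it stands on the bench).
- foot_near_r: Round black rubber foot, 24 mm across, under the near right corner of the slab; the end of the right leveling screw. Origin: centre of its underside (at 0 when it stands on the bench).
- foot_far_l: Round black rubber foot, 24 mm across, under the far left corner of the slab; fixed, soft, yields about 1 mm under load. Origin: centre of its underside (at 0 when it stands on the bench).
- foot_far_r: Round black rubber foot, 24 mm across, under the far right corner of the slab; fixed, soft, yields about 1 mm under load. Origin: centre of its underside (at 0 when it stands on the bench).
- saddle_1: Pipette saddle, one of up to four alike: rigid white plastic inverted U, 56 (x) by 46 (y) by 58 mm tall, 100 g. Two legs 13 mm thick, 30 mm apart, a crown 12 mm thick on top, steel shoes; grip across the legs' outer faces. Stands on its legs, x within 0.4 rad of away from the robot. Origin: centre of its underside, 46 mm below the crown's underside, which rests on the bar when hung. None if absent.
- saddle_2: Pipette saddle, one of up to four alike: rigid white plastic inverted U, 56 (x) by 46 (y) by 58 mm tall, 100 g. Two legs 13 mm thick, 30 mm apart, a crown 12 mm thick on top, steel shoes; grip across the legs' outer faces. Stands on its legs, x within 0.4 rad of away from the robot. Origin: centre of its underside, 46 mm below the crown's underside, which rests on the bar when hung. None if absent.
- saddle_3: Pipette saddle, one of up to four alike: rigid white plastic inverted U, 56 (x) by 46 (y) by 58 mm tall, 100 g. Two legs 13 mm thick, 30 mm apart, a crown 12 mm thick on top, steel shoes; grip across the legs' outer faces. Stands on its legs, x within 0.4 rad of away from the robot. Origin: centre of its underside, 46 mm below the crown's underside, which rests on the bar when hung. None if absent.
- saddle_4: Pipette saddle, one of up to four alike: rigid white plastic inverted U, 56 (x) by 46 (y) by 58 mm tall, 100 g. Two legs 13 mm thick, 30 mm apart, a crown 12 mm thick on top, steel shoes; grip across the legs' outer faces. Stands on its legs, x within 0.4 rad of away from the robot. Origin: centre of its underside, 46 mm below the crown's underside, which rests on the bar when hung. None if absent.
- beaker: Bystander: glass beaker with transfer pipettes, 76 mm across, 85 mm tall, pipettes to 130 mm. Origin: centre of its underside. Leave alone.
- reagent_jar: Bystander: amber jar, 48 mm across, 70 mm tall. Origin: centre of its underside. Leave alone.
- petri_dish: Bystander: covered glass dish, 90 mm across, 16 mm tall. Origin: centre of its underside. Leave alone.
- weighing_bottle: Bystander: small stoppered glass bottle, 40 mm across, 53 mm tall. Origin: centre of its underside. Leave alone.
Not all that is in view belongs to the job. Leave any brown look-alike of the saddle_2 alone. Leave any pink look-alike of the saddle_1 alone.

How it is judged:
On the way:
1. With the saddles still off the stand and the fingers off it, the slab is within 0.008 rad of level and each of the four feet bears on the bench with more than 3 N (contact force between each of foot_near_l, foot_near_r, foot_far_l, foot_far_r and table above 3 N and angle between stand's own z axis and vertical below 0.008 rad and height (world z) of each of saddle_1, saddle_2, saddle_3, saddle_4 below 0.06 m and contact force between the fingers and stand below 0.2 N), for 0.4 s.
At the end, for the whole second after the job is handed in: Slab within 0.008 rad of level, over 3 N on each of the four feet; every saddle present hangs at rest on the bar: origin 38 to 53 mm below the bar top, within 18 mm across and 110 mm along the bar of its middle, within 0.3 rad of upright (contact force between each of foot_near_l, foot_near_r, foot_far_l, foot_far_r and table above 3 N and angle between stand's own z axis and vertical below 0.008 rad and x of saddle_1 in the frame of rail_top between -0.018 and 0.018 m and y of saddle_1 in the frame of rail_top between -0.11 and 0.11 m and z of saddle_1 in the frame of rail_top between -0.053 and -0.038 m and angle between each of saddle_1, saddle_2, saddle_3, saddle_4's own z axis and vertical below 0.3 rad and linear speed of each of saddle_1, saddle_2, saddle_3, saddle_4 below 0.05 m/s and x of saddle_2 in the frame of rail_top between -0.018 and 0.018 m and y of saddle_2 in the frame of rail_top between -0.11 and 0.11 m and z of saddle_2 in the frame of rail_top between -0.053 and -0.038 m and x of saddle_3 in the frame of rail_top between -0.018 and 0.018 m and y of saddle_3 in the frame of rail_top between -0.11 and 0.11 m and z of saddle_3 in the frame of rail_top between -0.053 and -0.038 m and x of saddle_4 in the frame of rail_top between -0.018 and 0.018 m and y of saddle_4 in the frame of rail_top between -0.11 and 0.11 m and z of saddle_4 in the frame of rail_top between -0.053 and -0.038 m); the robot touches nothing.
It fails at once if a bystander is moved more than 40 mm (distance of any of beaker, reagent_jar, petri_dish, weighing_bottle from where it was at the start of the episode above 0.04 m).
Of saddle_1, saddle_2, saddle_3, saddle_4 only 2 to 4 are there at a start; the rules pass over those that are not, and their reading is None.
At some moment in a run one of saddle_1, saddle_2, saddle_3, saddle_4 may be knocked a few centimetres aside while the robot is not near it.
It also fails if it takes over 210 s, if anything falls off the work surface, if the arm or the gripper's body presses on something with over 40 N, if the wrist force passes 120 N, or if a joint passes its speed limit or range.

### The arm

A 6-joint arm with a two-finger parallel gripper is mounted at the origin on the work surface. World frame = base frame: x ahead of the robot, y to its left, z up, the work surface at z = 0. Lengths are in m, angles in rad, forces in N, time in s.
With the tool pointing down it reaches from about 0.35 to 0.775 m from the base axis. Payload 7.3 kg.
Tool frame: the origin (TCP) lies at the very end of the fingers, on their centre line; the grasp point (between the pads) lies 19 mm behind it; x points along the fingers, y is the direction in which the jaws open and shut, and the axes are right-handed (so a half turn about x gives the same grasp; the last joint's range is limited). The gripper opens to 92 mm and grips with 3 to 60 N. Pads are 19 mm wide; open, the fingers measure 130 mm over their backs; the gripper's body (75 mm by 190 mm) begins 47 mm behind the grasp point.
Start: joints at [-1.486, 0.342, 1.524, -0, 1.275, -0.146], TCP at [0.12, -0.511, 0.227] pointing down, gripper open.
Joint ranges: [-2.53, 2.53], [-0.77, 2.02], [0.04, 2.7], [-1, 4.14], [0.28, 2.66], [-3.11, 3.11]. Speed limits (rad/s): [2.57, 2.57, 3.14, 3.14, 3.14, 3.14].

### API

Orientations are given as [roll, pitch, yaw] about the fixed x, y, z axes, in that order (R = Rz(yaw) Ry(pitch) Rx(roll)).
In Python, from cell import robot gives the robot as it stands.
- The arm moves only by the tool play_rows, never from a script. Its argument "moves" is a list that holds one entry, the list of rows, each a list of 5 numbers: the shift along the tool's x, y, z in m, then the turn about the tool's x in degrees, then the opening, from -1 (shut) to 1 (fully open), so that 0 is half open. A call has exactly 10 rows; each row shifts and turns the pose as measured when the row begins, along the tool's axes as they then stand; what a row does not reach is not made up. A row lasts 1/10 s, in which the tool goes at most 50 mm and 8.59 degrees, less where a joint would pass 70% of its speed; a pose out of reach is approached as far as the arm can. A call with a gripper value outside its range is refused whole. The fingers move at their own pace and stop on an object; "grip_force" is the grip in N (left out, the last holds). Time passes only in rows, so rows that do not move let the fingers close, or fill a call up. It gives the time, the measured TCP pose, the force and the opening at its end, in the units of the state.
- robot.observe(): the state, without advancing time (a new reading comes with each control period).
- robot.read_camera(name): name is "side" or "top" or "wrist"; returns the picture (420x560x3 uint8, red, green, blue); there is no depth.
- robot.get_calibration(name): a dict with "mtx" (3x3 intrinsics, pixels), "view" (4x4, takes a point from world to camera coordinates). Camera axes: x right, y up, looking along -z (the intrinsics and any distortion apply to the point x, -y, -z); pixel columns grow to the right and rows downward; lengths in m; the calibration is good to about 2 mm. The wrist camera is an equidistant fisheye: a pixel r from the principal point sees the ray r / f radians off the axis. A picture is of the moment at which its call begins: read the wrist's pose just before it. get_calibration takes no time and is no camera call; for the wrist camera it gives the pose at the moment of the call.
- robot.hand_in(): hands the job in, once; it reports no verdict.
Trained networks look in the newest picture that a camera, given by its name, has taken for a name from the list of things; names that differ only in an ending like _2 or _b are one class to them, and where a whole thing is asked for, a point or a joint stands for the part that bears it (a point fixed in the world has none). Each returns a list of dicts, best first, with "score" (0 to 1); they miss things now and then, are a little off and sometimes report something else, mostly with a low value. They report only what shows in the picture. A call takes as long as a camera call. They do not tell look-alikes from the thing itself.
- robot.spot_in(camera, label): "point" ([column, row] in pixels, amid what is visible of it).
The state is a dict: "time": time; "qpos": joint angles; "qvel": joint speeds; "joint_efforts": joint torques, N m; "tool_pos": TCP position; "tool_rot": TCP orientation; "contact_force": force on the tool from outside, world axes, zero at the start; "torque": the same for the moment, N m; "opening": finger opening in m.
Only numpy, scipy, OpenCV 4.12 (cv2) and the standard library are available. Lean on these libraries where they do the work, as an engineer would, in place of code of your own. Each camera call takes 0.05 s, during which the arm holds its last target.

## Working session

There is one attempt and no reset: what is moved stays moved. The work goes in short steps, Python scripts to look and compute and a tool call to move; the robot and the scene stay as the last step left them, time stands still between calls to the robot, and variables do not carry over. Pictures are saved under pics/ and viewed, and the job is handed in when it is done.

Besides the shell and the picture viewer there is one more tool, called after "Emit:" as a command line: name --argument value ..., lists and objects as JSON in quotes. play_rows: Moves the arm, as the interface text tells. Its arguments: {"type":"object","properties":{"moves":{"type":"array"},"grip_force":{"type":"number"}},"required":["moves"]}

```bash
mkdir -p pics; ls
cat > h.py <<'E'
import numpy as np, cv2
from cell import robot
def snap(name,fn):
    im=robot.read_camera(name); cv2.imwrite('pics/'+fn,im[:,:,::-1]); return im
E
python3 - <<'E'
from h import *
np.set_printoptions(precision=4,suppress=True)
print(robot.observe())
for c in ['side','top','wrist']:
    im=snap(c,c+'0.png'); k=robot.get_calibration(c); print(c,k)
E
```

```text
pics
{'time': 0.0, 'qpos': array([-1.486 ,  0.3427,  1.5251, -0.    ,  1.2754, -0.146 ]), 'qvel': array([ 0.    ,  0.0002,  0.0011,  0.0014, -0.0002,  0.0006]), 'joint_efforts': array([  0.0009, -43.1244, -24.4225,   0.0717,   0.0559,  -0.0002]), 'tool_pos': array([ 0.1201, -0.5107,  0.2261]), 'tool_rot': array([-1.7066,  1.5693,  1.6658]), 'contact_force': array([ 0.4001, -0.0063,  0.2201]), 'torque': array([ 0.0478,  0.0016, -0.0092]), 'opening': 0.09195056047883647}
side {'mtx': array([[414.1683,   0.    , 286.2725],
       [  0.    , 414.1683, 213.7419],
       [  0.    ,   0.    ,   1.    ]]), 'view': array([[-0.9675, -0.252 , -0.0206,  0.5003],
       [ 0.1637, -0.6864,  0.7085, -0.1713],
       [-0.1927,  0.6821,  0.7054, -0.9229],
       [ 0.    ,  0.    ,  0.    ,  1.    ]])}
top {'mtx': array([[540.2567,   0.    , 281.2353],
       [  0.    , 540.2567, 213.9692],
       [  0.    ,   0.    ,   1.    ]]), 'view': array([[-0.0279, -0.9996, -0.0088, -0.0167],
       [ 0.9982, -0.0283,  0.0523, -0.5223],
       [-0.0525, -0.0073,  0.9986, -1.3605],
       [ 0.    ,  0.    ,  0.    ,  1.    ]])}
wrist {'mtx': array([[325.1923,   0.    , 283.7966],
       [  0.    , 325.1923, 207.3338],
       [  0.    ,   0.    ,   1.    ]]), 'view': array([[ 0.2292, -0.9734,  0.0001, -0.5244],
       [ 0.9408,  0.2215, -0.2568,  0.0324],
       [ 0.2499,  0.0589,  0.9665, -0.3881],
       [ 0.    ,  0.    ,  0.    ,  1.    ]])}
```

View pics/top0.png

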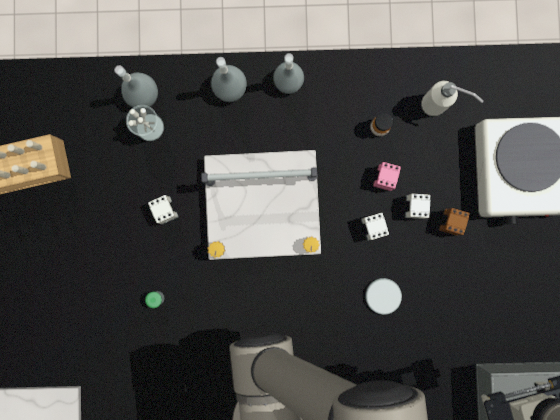

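View pics/side0.png

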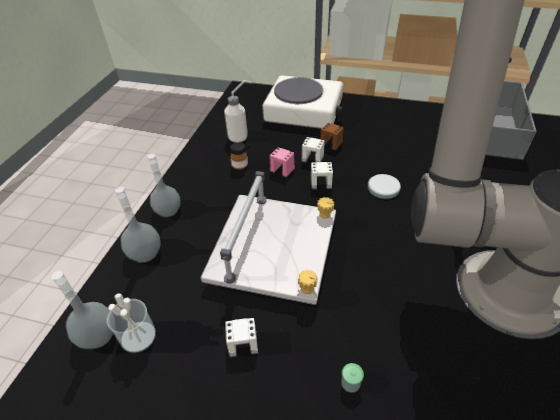

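View pics/wrist0.png

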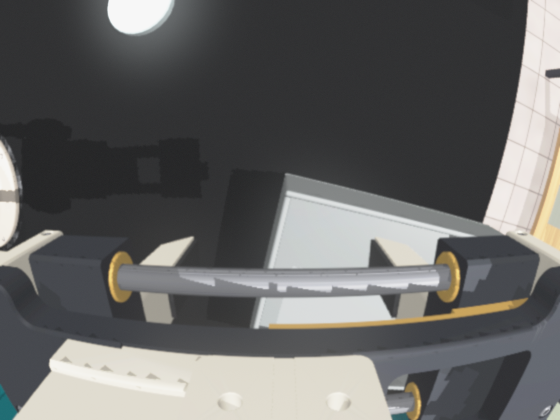

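```bash
cat >> h.py <<'E'
np.set_printoptions(precision=4,suppress=True)
from scipy.spatial.transform import Rotation as Ro
def ray(cam,px):
    k=robot.get_calibration(cam);M=k['mtx'];V=k['view']
    d=np.array([(px[0]-M[0,2])/M[0,0],(px[1]-M[1,2])/M[1,1]])
    if cam=='wrist':
        r=np.hypot(*d); s=np.sin(r)/r if r>1e-9 else 1
        c=np.array([d[0]*s,-d[1]*s,-np.cos(r)])
    else: c=np.array([d[0],-d[1],-1.])
    R=V[:3,:3];o=-R.T@V[:3,3];v=R.T@c
    return o,v/np.linalg.norm(v)
def atz(cam,px,z):
    o,v=ray(cam,px); return o+v*(z-o[2])/v[2]
def proj(cam,P):
    k=robot.get_calibration(cam);M=k['mtx'];V=k['view']
    c=V[:3,:3]@np.asarray(P,float)+V[:3,3]; c=np.array([c[0],-c[1],-c[2]])
    if cam=='wrist':
        n=np.hypot(c[0],c[1]); th=np.arctan2(n,c[2]); d=c[:2]/max(n,1e-12)*th
    else: d=c[:2]/c[2]
    return np.array([M[0,0]*d[0]+M[0,2],M[1,1]*d[1]+M[1,2]])
def tri(obs):
    A=np.zeros((3,3));b=np.zeros(3)
    for cam,px in obs:
        o,v=ray(cam,px);P=np.eye(3)-np.outer(v,v);A+=P;b+=P@o
    return np.linalg.solve(A,b)
def st():
    s=robot.observe();R=Ro.from_euler('xyz',s['tool_rot']).as_matrix()
    return s,R
def to(p,yaw=None):
    "world target -> tool shift; yaw: world direction angle of jaw axis (mod pi)"
    s,R=st(); d=R.T@(np.asarray(p)-s['tool_pos'])
    y=np.arctan2(R[1,1],R[0,1]); print('t',round(s['time'],2),'tcp',s['tool_pos'],'jawyaw deg',np.degrees(y).round(2),'q6',s['qpos'][5].round(3),'op',round(s['opening'],4))
    print('shift',d.round(4))
    if yaw is not None:
        # find sign: turn about tool x (down) 
        sg=np.sign(R[2,0]); e=(np.degrees(yaw-y)+90)%180-90; print('turn about x deg',(e*sg).round(2))
    return d
E
python3 - <<'E'
from h import *
for c in ['top','side']:
    im=snap(c,c+'1.png')
    for l in ['screw_l_grip','saddle_1','rail_top','foot_near_l','foot_far_l']:
        print(c,l,[(np.round(d['point'],1).tolist(),round(d['score'],2)) for d in robot.spot_in(c,l)])
im=cv2.imread('pics/top1.png'); cv2.imwrite('pics/tc.png',cv2.resize(im[135:275,190:340],None,fx=5,fy=5,interpolation=3)[:600,:800])
cv2.imwrite('pics/ts.png',cv2.resize(im[150:250,340:480],None,fx=5,fy=5,interpolation=3))
im=cv2.imread('pics/side1.png'); cv2.imwrite('pics/sc.png',cv2.resize(im[160:310,190:350],None,fx=4,fy=4,interpolation=3))
s,R=st();print(R)
E
```

```text
top screw_l_grip [([217.6, 250.8], 0.79), ([309.3, 242.7], 0.32)]
top saddle_1 [([417.8, 204.3], 0.76), ([453.7, 223.5], 0.75), ([374.6, 225.8], 0.65), ([164.9, 211.2], 0.62)]
top rail_top [([259.9, 203.7], 0.92)]
top foot_near_l [([215.1, 248.2], 0.77), ([310.2, 243.2], 0.6)]
top foot_far_l []
side screw_l_grip [([308.0, 279.9], 0.66), ([323.7, 172.1], 0.48)]
side saddle_1 [([282.9, 158.4], 0.93), ([323.0, 171.4], 0.85), ([306.0, 279.9], 0.72), ([314.2, 149.7], 0.7), ([241.1, 332.2], 0.61), ([331.6, 132.8], 0.59)]
side rail_top [([271.3, 247.3], 0.91), ([349.6, 374.8], 0.65)]
side foot_near_l [([328.3, 206.0], 0.64), ([305.1, 283.0], 0.54)]
side foot_far_l []
[[ 0.      0.2287 -0.9735]
 [-0.0001 -0.9735 -0.2287]
 [-1.      0.0001 -0.    ]]
```

View pics/tc.png

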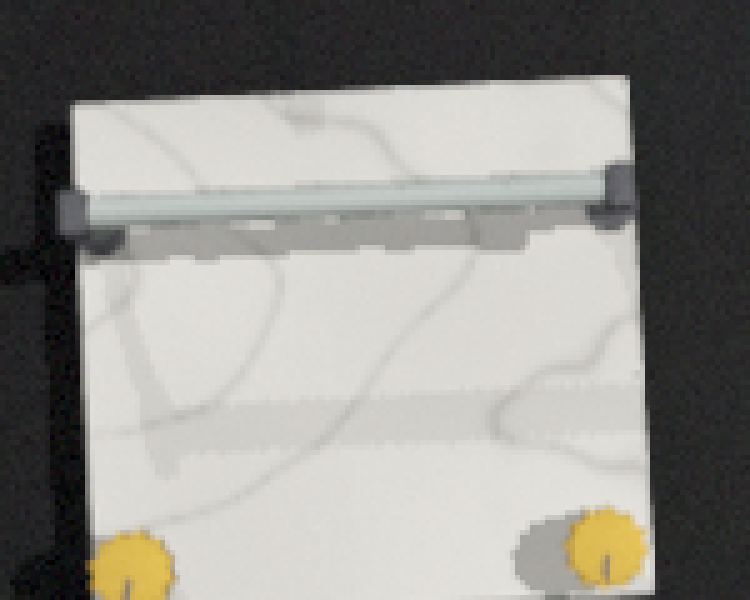

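View pics/ts.png

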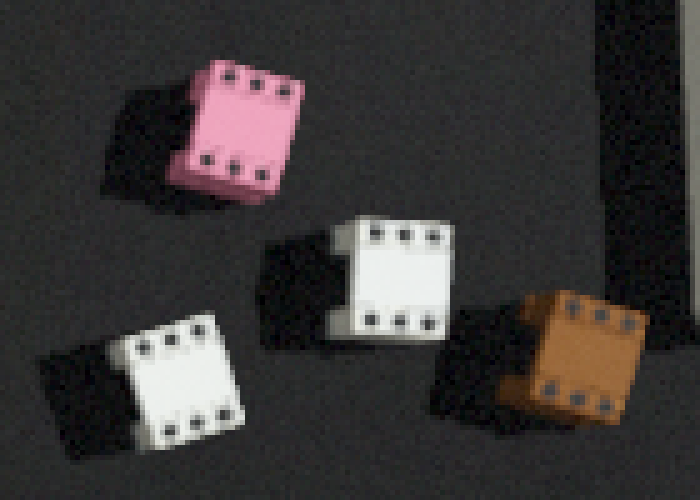

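View pics/sc.png

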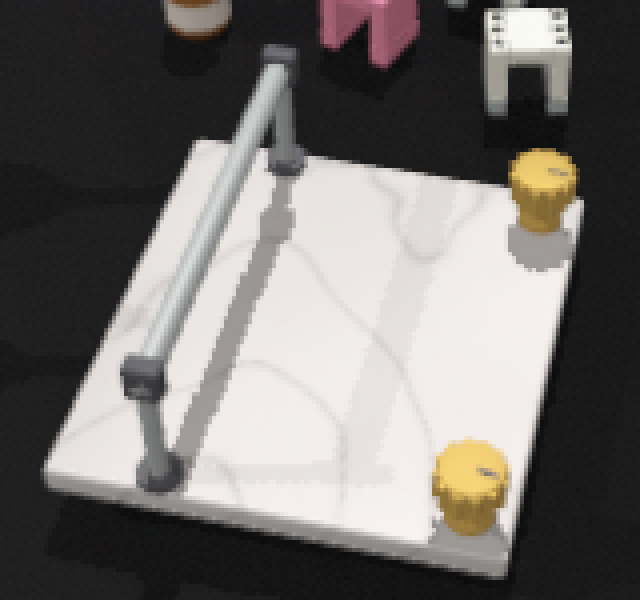

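Run:
```python
from h import *
z=.041
for p in [(204.6,155.8),(315.6,150.2),(321,253.4),(207.5,259)]:
    print('corner',atz('top',p,.04))
for p,q in [((190+132/5,135+572/5),(190+470/4,160+465/4)),((190+607/5,135+548/5),(190+543/4,160+170/4))]:
    print('knob', tri([('top',p),('side',q)]), atz('top',p,.083),atz('side',q,.083))
for p in [(190+75/5,135+212/5),(190+618/5,135+182/5)]: print('bar end',atz('top',p,.133))
def fullts(p): return (340+p[0]/5,150+p[1]/5)
B=[(355,216),(455,222),(448,340),(352,336)]
A=[(124,330),(214,314),(244,424),(152,448)]
for n,c in (('B',B),('A',A)):
    W=np.array([atz('top',fullts(p),.058)[:2] for p in c]); print(n,W.mean(0),W.tolist())
im=cv2.imread('pics/top1.png'); cv2.imwrite('pics/tl.png',cv2.resize(im[185:235,140:190],None,fx=10,fy=10,interpolation=3))
```

```text
corner [0.6719 0.1568 0.04  ]
corner [ 0.6779 -0.1222  0.04  ]
corner [ 0.4194 -0.1276  0.04  ]
corner [0.4134 0.1548 0.04  ]
knob [0.4367 0.127  0.0798] [0.437  0.1266 0.083 ] [0.4361 0.1293 0.083 ]
knob [ 0.4418 -0.1026  0.0794] [ 0.4421 -0.1024  0.083 ] [ 0.4409 -0.0989  0.083 ]
bar end [0.6058 0.1432 0.133 ]
bar end [ 0.6125 -0.1104  0.133 ]
B [ 0.53   -0.3744] [[0.5614120808628116, -0.352361435451979], [0.5570456697030568, -0.40131409210510877], [0.4990822061469323, -0.3954288760320467], [0.5023753286658679, -0.34850397149591134]]
A [ 0.4836 -0.2651] [[0.5084856521646319, -0.23684863871130338], [0.5151038807370217, -0.28128648275604834], [0.46070349101806846, -0.293932695562735], [0.45021216413099463, -0.24847152927807525]]
```

View pics/tl.png

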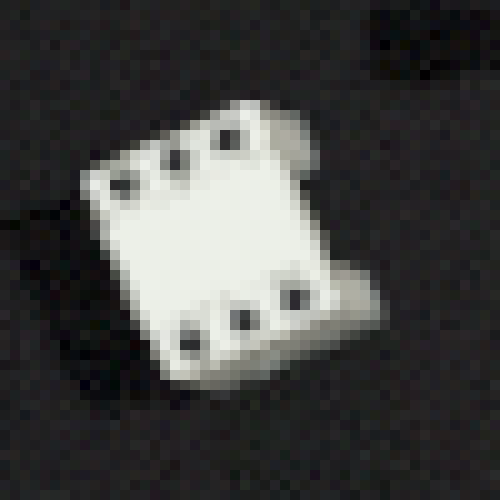

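```bash
cat >> h.py <<'E'
def plan(p,turn=0,n=10,op=1,rows=None):
    "turn deg about tool x (total). prints rounded rows"
    s,R=st(); d=(np.asarray(p)-s['tool_pos'])/n; y=np.arctan2(R[1,1],R[0,1])
    print('t',round(s['time'],2),'tcp',s['tool_pos'],'jawyaw',np.degrees(y).round(2),'q6',s['qpos'][5].round(3),'op',round(s['opening'],4),'F',s['contact_force'].round(1),'step',(np.linalg.norm(d)*1000).round(1))
    t=turn/n
    for i in range(n):
        Ri=R@Ro.from_euler('x',t*i,degrees=True).as_matrix()
        v=Ri.T@d; print([*(float(round(x,4)) for x in v),round(t,2),op],end=',' if (i+1)%10 else '\n')
def turnto(yawdeg):
    s,R=st(); y=np.degrees(np.arctan2(R[1,1],R[0,1])); e=(yawdeg-y+90)%180-90; return -e
E
python3 - <<'E'
from h import *
plan([.4418,-.1025,.15],-172,20)
E
```

```text
t 0.75 tcp [ 0.1201 -0.5111  0.2268] jawyaw -76.78 q6 -0.146 op 0.0918 F [ 0.1 -0.1  0.5] step 26.3
[0.0038, -0.0162, -0.0203, -8.6, 1],[0.0038, -0.013, -0.0225, -8.6, 1],[0.0038, -0.0095, -0.0242, -8.6, 1],[0.0038, -0.0057, -0.0254, -8.6, 1],[0.0038, -0.0019, -0.0259, -8.6, 1],[0.0038, 0.002, -0.0259, -8.6, 1],[0.0038, 0.0059, -0.0253, -8.6, 1],[0.0038, 0.0096, -0.0242, -8.6, 1],[0.0038, 0.0131, -0.0225, -8.6, 1],[0.0038, 0.0163, -0.0203, -8.6, 1]
[0.0038, 0.0192, -0.0176, -8.6, 1],[0.0038, 0.0216, -0.0145, -8.6, 1],[0.0038, 0.0235, -0.0111, -8.6, 1],[0.0038, 0.0249, -0.0075, -8.6, 1],[0.0038, 0.0257, -0.0037, -8.6, 1],[0.0038, 0.026, 0.0002, -8.6, 1],[0.0038, 0.0257, 0.0041, -8.6, 1],[0.0038, 0.0248, 0.0079, -8.6, 1],[0.0038, 0.0233, 0.0115, -8.6, 1],[0.0038, 0.0213, 0.0149, -8.6, 1]
```

Emit:
play_rows --moves '[[[0.004, -0.016, -0.02, -8.5, 0.4], [0.004, -0.013, -0.022, -8.5, 0.4], [0.004, -0.009, -0.024, -8.5, 0.4], [0.004, -0.006, -0.025, -8.5, 0.4], [0.004, -0.002, -0.026, -8.5, 0.4], [0.004, 0.002, -0.026, -8.5, 0.4], [0.004, 0.006, -0.025, -8.5, 0.4], [0.004, 0.01, -0.024, -8.5, 0.4], [0.004, 0.013, -0.022, -8.5, 0.4], [0.004, 0.016, -0.02, -8.5, 0.4]]]'

```text
time: 1.75
tool_pos: [0.2827, -0.304, 0.1857]
tool_rot: [0.086, 1.566, -1.323]
contact_force: [0.6, 0.2, -0.2]
opening: 0.0642
```

Run:
```python
from h import *
plan([.4418,-.1025,.15],-85,10)
```

```text
t 1.75 tcp [ 0.2827 -0.304   0.1857] jawyaw 9.3 q6 -1.167 op 0.0642 F [ 0.6  0.2 -0.2] step 25.9
[0.0035, 0.019, -0.0173, -8.5, 1],[0.0035, 0.0213, -0.0143, -8.5, 1],[0.0035, 0.0232, -0.011, -8.5, 1],[0.0035, 0.0246, -0.0075, -8.5, 1],[0.0035, 0.0254, -0.0038, -8.5, 1],[0.0035, 0.0257, 0.0, -8.5, 1],[0.0035, 0.0254, 0.0038, -8.5, 1],[0.0035, 0.0246, 0.0075, -8.5, 1],[0.0035, 0.0232, 0.0111, -8.5, 1],[0.0035, 0.0213, 0.0144, -8.5, 1]
```

Emit:
play_rows --moves '[[[0.0035, 0.019, -0.0173, -8.5, 0.4], [0.0035, 0.0213, -0.0143, -8.5, 0.4], [0.0035, 0.0232, -0.011, -8.5, 0.4], [0.0035, 0.0246, -0.0075, -8.5, 0.4], [0.0035, 0.0254, -0.0038, -8.5, 0.4], [0.0035, 0.0257, 0.0, -8.5, 0.4], [0.0035, 0.0254, 0.0038, -8.5, 0.4], [0.0035, 0.0246, 0.0075, -8.5, 0.4], [0.0035, 0.0232, 0.011, -8.5, 0.4], [0.0035, 0.0213, 0.0144, -8.5, 0.4]]]'

```text
time: 2.75
tool_pos: [0.4468, -0.0925, 0.1501]
tool_rot: [-1.082, 1.561, -0.991]
contact_force: [0.6, -0.5, -0.2]
opening: 0.0643
```

Run:
```python
from h import *
snap('wrist','w1.png')
for l in ['screw_l_grip']: print([(np.round(d['point'],1).tolist(),round(d['score'],2)) for d in robot.spot_in('wrist',l)])
print(proj('wrist',[.4418,-.1025,.083]))
to([.4418,-.1025,.055])
s,R=st(); print(R)
```

```text
[([521.5, 220.4], 0.59)]
[269.601  211.3352]
t 2.85 tcp [ 0.4473 -0.0915  0.1498] jawyaw deg 95.24 q6 -2.026 op 0.0645
shift [ 0.0949 -0.0097 -0.0069]
[[ 0.0052 -0.0913  0.9958]
 [-0.0072  0.9958  0.0914]
 [-1.     -0.0077  0.0045]]
```

View pics/w1.png

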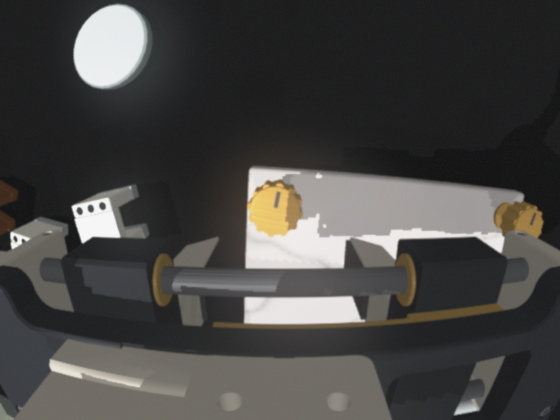

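Run:
```python
from h import *
print(atz('wrist',(274.5,209),.082),atz('wrist',(521,217),.082))
plan([.4418,-.1035,.054],0,10,.4)
```

```text
[ 0.44   -0.0992  0.082 ] [0.4273 0.1159 0.082 ]
t 2.85 tcp [ 0.4473 -0.0915  0.1498] jawyaw 95.24 q6 -2.026 op 0.0645 F [-0.3 -0.9 -0.1] step 9.7
[0.0096, -0.0011, -0.0007, 0.0, 0.4],[0.0096, -0.0011, -0.0007, 0.0, 0.4],[0.0096, -0.0011, -0.0007, 0.0, 0.4],[0.0096, -0.0011, -0.0007, 0.0, 0.4],[0.0096, -0.0011, -0.0007, 0.0, 0.4],[0.0096, -0.0011, -0.0007, 0.0, 0.4],[0.0096, -0.0011, -0.0007, 0.0, 0.4],[0.0096, -0.0011, -0.0007, 0.0, 0.4],[0.0096, -0.0011, -0.0007, 0.0, 0.4],[0.0096, -0.0011, -0.0007, 0.0, 0.4]
```

Emit:
play_rows --moves '[[[0.006, -0.0022, -0.0018, 0, 0.4], [0.01, -0.0022, -0.0018, 0, 0.4], [0.01, -0.0022, -0.0018, 0, 0.4], [0.012, -0.0022, -0.0018, 0, 0.4], [0.012, 0, 0, 0, 0.4], [0.012, 0, 0, 0, 0.4], [0.012, 0, 0, 0, 0.4], [0.01, 0, 0, 0, 0.4], [0.007, 0, 0, 0, 0.4], [0.003, 0, 0, 0, 0.4]]]' --grip_force 20

```text
time: 3.85
tool_pos: [0.4354, -0.1083, 0.0476]
tool_rot: [-1.46, 1.564, -1.388]
contact_force: [0.1, 0.5, 0.3]
opening: 0.064
```

Run:
```python
from h import *
to([.441,-.101,.054])
snap('wrist','w2.png')
```

```text
t 3.85 tcp [ 0.4354 -0.1083  0.0476] jawyaw deg 94.13 q6 -2.047 op 0.064
shift [-0.0065  0.0069  0.0061]
```

View pics/w2.png

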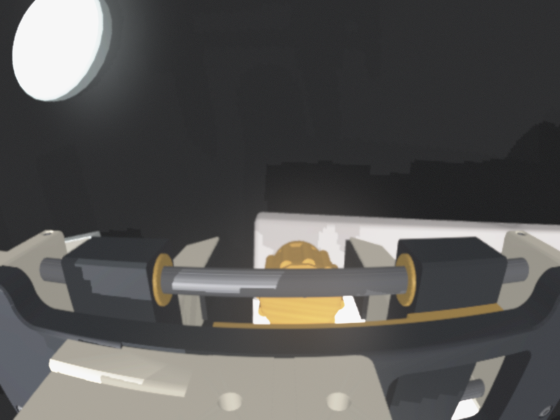

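Emit:
play_rows --moves '[[[-0.003, 0.003, 0.003, 0, 0.4], [-0.003, 0.003, 0.003, 0, 0.4], [0, 0, 0, 0, 0.4], [0, 0, 0, 0, -0.3], [0, 0, 0, 0, -0.3], [0, 0, 0, 0, -0.5], [0, 0, 0, 0, -0.5], [0, 0, 0, 0, -0.5], [0, 0, 0, 0, -0.5], [0, 0, 0, 0, -0.5]]]' --grip_force 20

```text
time: 4.9
tool_pos: [0.4427, -0.1008, 0.0557]
tool_rot: [-1.08, 1.562, -1.007]
contact_force: [0.6, 2.3, 0.8]
opening: 0.0378
```

Run:
```python
from h import *
to([.441,-.101,.054])
s,R=st();print(s['contact_force'],s['torque'])
snap('wrist','w3.png')
```

```text
t 4.9 tcp [ 0.4427 -0.1008  0.0557] jawyaw deg 94.15 q6 -2.027 op 0.0378
shift [ 0.0017 -0.0001 -0.0018]
[0.5936 2.3298 0.8105] [ 0.2672 -0.2106 -0.007 ]
```

View pics/w3.png

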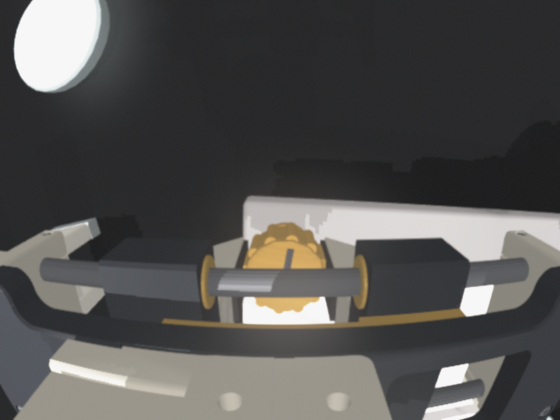

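Emit:
play_rows --moves '[[[0, 0, 0, 8.5, -0.5], [0, 0, 0, 8.5, -0.5], [0, 0, 0, 8.5, -0.5], [0, 0, 0, 8.5, -0.5], [0, 0, 0, 8.5, -0.5], [0, 0, 0, 8.5, -0.5], [0, 0, 0, 8.5, -0.5], [0, 0, 0, 8.5, -0.5], [0, 0, 0, 8.5, -0.5], [0, 0, 0, 8.5, -0.5]]]'

```text
time: 5.95
tool_pos: [0.4423, -0.1004, 0.0557]
tool_rot: [0.317, 1.563, -1.115]
contact_force: [-0.3, 2.3, 2.8]
opening: 0.0374
```

Run:
```python
from h import *
to([.4427,-.1008,.0557])
s,R=st();print(s['contact_force'],s['torque'])
snap('wrist','w4.png');snap('top','t4.png');snap('side','s4.png')
```

```text
t 5.95 tcp [ 0.4423 -0.1004  0.0557] jawyaw deg 7.96 q6 -0.523 op 0.0374
shift [-0.      0.0004  0.0004]
[-0.3199  2.3142  2.7549] [ 0.4375 -0.0476  0.0407]
```

View pics/w4.png

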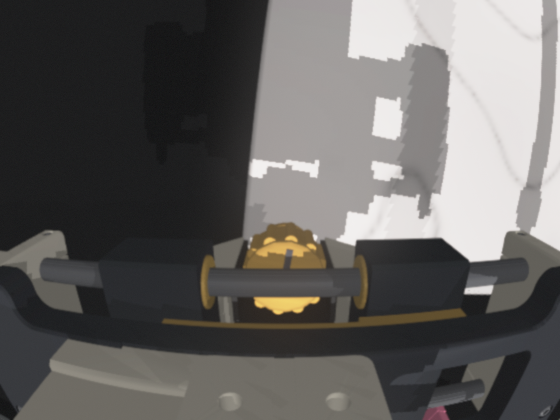

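View pics/s4.png

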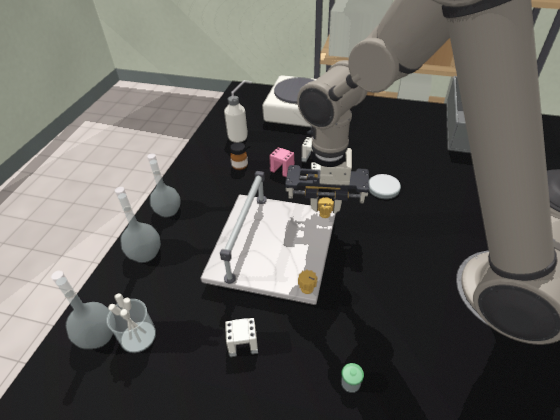

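Emit:
play_rows --moves '[[[0, 0, 0, 8.5, -0.5], [0, 0, 0, 8.5, -0.5], [0, 0, 0, 8.5, -0.5], [0, 0, 0, 8.5, -0.5], [0, 0, 0, 8.5, -0.5], [0, 0, 0, 8.5, -0.5], [0, 0, 0, 8.5, -0.5], [0, 0, 0, 8.5, -0.5], [0, 0, 0, 8.5, -0.5], [0, 0, 0, 8.5, -0.5]]]'

```text
time: 7.1
tool_pos: [0.4425, -0.0995, 0.0557]
tool_rot: [1.968, 1.565, -0.949]
contact_force: [1.1, 1.8, 1.2]
opening: 0.0376
```

Emit:
play_rows --moves '[[[0, 0, 0, 8.5, -0.5], [0, 0, 0, 8.5, -0.5], [0, 0, 0, 8.5, -0.5], [0, 0, 0, 8.5, -0.5], [0, 0, 0, 0, -0.5], [0, 0, 0, 0, -0.5], [0, 0, 0, 0, 0.4], [0, 0, 0, 0, 0.4], [0, 0, 0, 0, 0.4], [-0.006, 0, 0, 0, 0.4]]]'

```text
time: 8.1
tool_pos: [0.4424, -0.0997, 0.0611]
tool_rot: [2.491, 1.565, -1.008]
contact_force: [0.4, -1.0, 0.0]
opening: 0.0625
```

Run:
```python
from h import *
to([.4427,-.1008,.0557])
s,R=st();print(s['contact_force'],s['torque'])
snap('wrist','w5.png')
plan([.437,.125,.13],-172,20,.4)
```

```text
t 8.1 tcp [ 0.4424 -0.0997  0.0611] jawyaw deg -110.44 q6 1.542 op 0.0625
shift [ 0.0054  0.0009 -0.0007]
[ 0.4458 -0.96    0.0295] [0.085  0.0314 0.055 ]
t 8.15 tcp [ 0.4431 -0.1     0.0623] jawyaw -110.45 q6 1.542 op 0.0635 F [0.6 0.1 0.4] step 11.8
[-0.0034, -0.0104, 0.0042, -8.6, 0.4],[-0.0034, -0.0109, 0.0026, -8.6, 0.4],[-0.0034, -0.0112, 0.0009, -8.6, 0.4],[-0.0034, -0.0112, -0.0008, -8.6, 0.4],[-0.0034, -0.011, -0.0024, -8.6, 0.4],[-0.0034, -0.0105, -0.004, -8.6, 0.4],[-0.0034, -0.0098, -0.0056, -8.6, 0.4],[-0.0034, -0.0088, -0.007, -8.6, 0.4],[-0.0034, -0.0077, -0.0082, -8.6, 0.4],[-0.0034, -0.0064, -0.0093, -8.6, 0.4]
[-0.0034, -0.0049, -0.0101, -8.6, 0.4],[-0.0034, -0.0033, -0.0107, -8.6, 0.4],[-0.0034, -0.0017, -0.0111, -8.6, 0.4],[-0.0034, -0.0, -0.0112, -8.6, 0.4],[-0.0034, 0.0017, -0.0111, -8.6, 0.4],[-0.0034, 0.0033, -0.0107, -8.6, 0.4],[-0.0034, 0.0049, -0.0101, -8.6, 0.4],[-0.0034, 0.0063, -0.0093, -8.6, 0.4],[-0.0034, 0.0076, -0.0082, -8.6, 0.4],[-0.0034, 0.0088, -0.007, -8.6, 0.4]
```

View pics/w5.png

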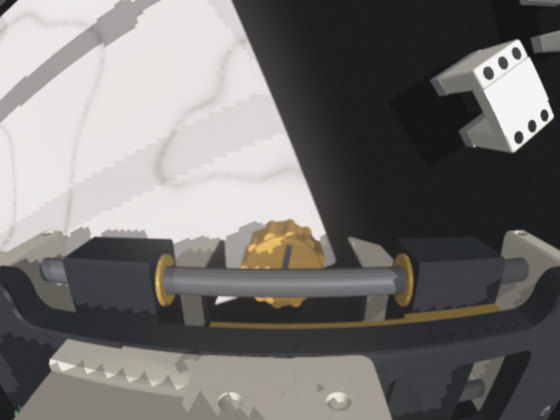

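Emit:
play_rows --moves '[[[-0.03, 0, 0, -8.6, 0.4], [-0.03, 0, 0, -8.6, 0.4], [0, -0.0124, 0.001, -8.6, 0.4], [0, -0.0124, -0.0009, -8.6, 0.4], [0, -0.0122, -0.0027, -8.6, 0.4], [0, -0.0117, -0.0044, -8.6, 0.4], [0, -0.0109, -0.0062, -8.6, 0.4], [0, -0.0098, -0.0078, -8.6, 0.4], [0, -0.0085, -0.0091, -8.6, 0.4], [0, -0.0071, -0.0103, -8.6, 0.4]]]'

```text
time: 9.15
tool_pos: [0.4413, 0.0016, 0.1283]
tool_rot: [1.385, 1.556, -0.608]
contact_force: [0.3, -0.3, -0.3]
opening: 0.0644
```

Run:
```python
from h import *
plan([.437,.125,.13],-86,10,.4)
```

```text
t 9.15 tcp [0.4413 0.0016 0.1283] jawyaw -24.2 q6 0.261 op 0.0644 F [ 0.3 -0.3 -0.3] step 12.3
[-0.0003, -0.0054, -0.0111, -8.6, 0.4],[-0.0003, -0.0037, -0.0118, -8.6, 0.4],[-0.0003, -0.0019, -0.0122, -8.6, 0.4],[-0.0003, -0.0001, -0.0123, -8.6, 0.4],[-0.0003, 0.0018, -0.0122, -8.6, 0.4],[-0.0003, 0.0036, -0.0118, -8.6, 0.4],[-0.0003, 0.0053, -0.0112, -8.6, 0.4],[-0.0003, 0.0069, -0.0102, -8.6, 0.4],[-0.0003, 0.0084, -0.0091, -8.6, 0.4],[-0.0003, 0.0096, -0.0077, -8.6, 0.4]
```

Emit:
play_rows --moves '[[[0, -0.0054, -0.011, -8.6, 0.4], [0, -0.0037, -0.0118, -8.6, 0.4], [0, -0.0019, -0.0122, -8.6, 0.4], [0, -0.0001, -0.0123, -8.6, 0.4], [0, 0.0018, -0.0122, -8.6, 0.4], [0, 0.0036, -0.0118, -8.6, 0.4], [0, 0.0053, -0.0112, -8.6, 0.4], [0, 0.0069, -0.0102, -8.6, 0.4], [0, 0.0084, -0.0091, -8.6, 0.4], [0, 0.003, -0.003, -8.6, 0.4]]]'

```text
time: 10.15
tool_pos: [0.4375, 0.1222, 0.1309]
tool_rot: [0.028, 1.551, -0.465]
contact_force: [0.3, -0.1, -0.2]
opening: 0.0641
```

Run:
```python
from h import *
snap('wrist','w6.png')
print(proj('wrist',[.437,.127,.083]))
plan([.437,.127,.056],-60,7,.4)
```

```text
[289.6668 223.9931]
t 10.2 tcp [0.4375 0.1223 0.1309] jawyaw 62.23 q6 -0.967 op 0.0644 F [-0.3  1.3  0.3] step 10.7
[0.0107, 0.0006, -0.0006, -8.57, 0.4],[0.0107, 0.0006, -0.0005, -8.57, 0.4],[0.0107, 0.0007, -0.0004, -8.57, 0.4],[0.0107, 0.0007, -0.0003, -8.57, 0.4],[0.0107, 0.0008, -0.0002, -8.57, 0.4],[0.0107, 0.0008, -0.0, -8.57, 0.4],[0.0107, 0.0008, 0.0001, -8.57, 0.4],
```

View pics/w6.png

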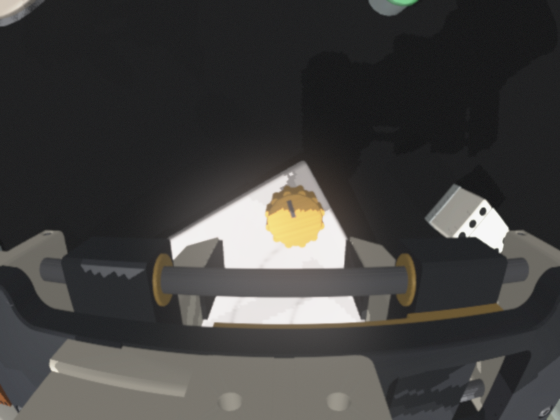

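Emit:
play_rows --moves '[[[0.01, 0.001, -0.0006, -8.6, 0.4], [0.011, 0.001, -0.0005, -8.6, 0.4], [0.011, 0.001, -0.0004, -8.6, 0.4], [0.011, 0.001, -0.0003, -8.6, 0.4], [0.011, 0.001, 0, -8.6, 0.4], [0.009, 0.001, 0, -8.6, 0.4], [0.006, 0.001, 0, -7, 0.4], [0.003, 0, 0, 0, 0.4], [0, 0, 0, 0, 0.4], [0, 0, 0, 0, 0.4]]]'

```text
time: 11.2
tool_pos: [0.4395, 0.1279, 0.0592]
tool_rot: [-0.884, 1.546, -0.365]
contact_force: [0.1, -0.3, -0.1]
opening: 0.0643
```

Run:
```python
from h import *
to([.4375,.129,.056])
snap('wrist','w7.png')
```

```text
t 11.2 tcp [0.4395 0.1279 0.0592] jawyaw deg 119.75 q6 -1.954 op 0.0643
shift [ 0.0032  0.002  -0.0013]
```

View pics/w7.png

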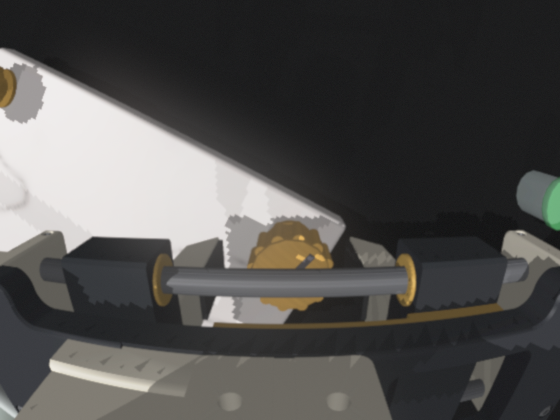

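Emit:
play_rows --moves '[[[0.003, 0.001, 0, 0, -0.3], [0, 0, 0, 0, -0.3], [0, 0, 0, 0, -0.5], [0, 0, 0, 0, -0.5], [0, 0, 0, 0, -0.5], [0, 0, 0, 0, -0.5], [0, 0, 0, 8.5, -0.5], [0, 0, 0, 8.5, -0.5], [0, 0, 0, 8.5, -0.5], [0, 0, 0, 8.5, -0.5]]]'

```text
time: 12.25
tool_pos: [0.4387, 0.1289, 0.057]
tool_rot: [-0.3, 1.545, -0.388]
contact_force: [-0.7, -0.4, -0.4]
opening: 0.0374
```

Emit:
play_rows --moves '[[[0, 0, 0, 8.5, -0.5], [0, 0, 0, 8.5, -0.5], [0, 0, 0, 8.5, -0.5], [0, 0, 0, 8.5, -0.5], [0, 0, 0, 8.5, -0.5], [0, 0, 0, 8.5, -0.5], [0, 0, 0, 8.5, -0.5], [0, 0, 0, 8.5, -0.5], [0, 0, 0, 8.5, -0.5], [0, 0, 0, 8.5, -0.5]]]'

```text
time: 13.25
tool_pos: [0.4366, 0.1286, 0.0557]
tool_rot: [1.014, 1.55, -0.575]
contact_force: [-0.6, 2.5, 1.0]
opening: 0.0377
```

Run:
```python
from h import *
to([.4395,.129,.056])
s,R=st();print(s['contact_force'],s['torque'])
snap('wrist','w8.png')
```

```text
t 13.25 tcp [0.4366 0.1286 0.0557] jawyaw deg -1.03 q6 0.16 op 0.0377
shift [-0.0002  0.0029 -0.0005]
[-0.5995  2.4519  1.0468] [0.3544 0.365  0.0487]
```

View pics/w8.png

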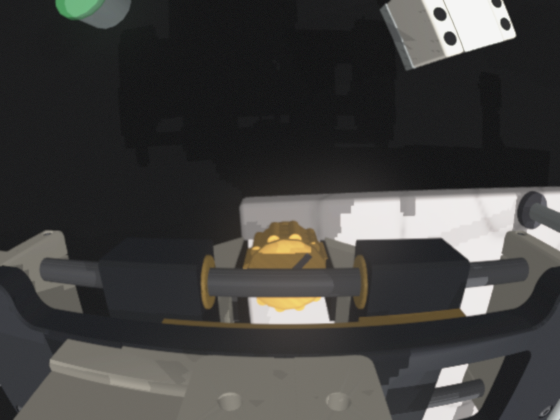

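Emit:
play_rows --moves '[[[0, 0, 0, 8.5, -0.5], [0, 0, 0, 8.5, -0.5], [0, 0, 0, 8.5, -0.5], [0, 0, 0, 8.5, -0.5], [0, 0, 0, 8.5, -0.5], [0, 0, 0, 8.5, -0.5], [0, 0, 0, 8.5, -0.5], [0, 0, 0, 8.5, -0.5], [0, 0, 0, 8.5, -0.5], [0, 0, 0, 8.5, -0.5]]]'

```text
time: 14.3
tool_pos: [0.4368, 0.1298, 0.0557]
tool_rot: [2.595, 1.551, -0.489]
contact_force: [0.4, 0.2, 0.5]
opening: 0.0378
```

Emit:
play_rows --moves '[[[0, 0, 0, 0, -0.5], [0, 0, 0, 0, -0.5], [0, 0, 0, 0, 0.4], [0, 0, 0, 0, 0.4], [0, 0, 0, 0, 0.4], [-0.02, 0, 0, 0, 0.4], [-0.03, 0, 0, 0, 0.4], [-0.03, 0, 0, 0, -1], [-0.01, 0, 0, 0, -1], [0, 0, 0, 0, -1]]]'

```text
time: 15.3
tool_pos: [0.4348, 0.1296, 0.1481]
tool_rot: [2.434, 1.552, -0.63]
contact_force: [-0.2, -0.3, 0.1]
opening: 0.0449
```

Run:
```python
from h import *
to([.4395,.129,.056])
s,R=st();print(s['contact_force'],s['torque'])
snap('wrist','w9.png');snap('top','t9.png');snap('side','s9.png')
im=cv2.imread('pics/side1.png')[160:310,190:350]; im2=cv2.imread('pics/s9.png')[160:310,190:350]
cv2.imwrite('pics/cmp.png',cv2.resize(np.hstack([im,im2]),None,fx=2.5,fy=2.5,interpolation=3))
```

```text
t 15.3 tcp [0.4348 0.1296 0.1481] jawyaw deg -85.52 q6 1.63 op 0.0449
shift [ 0.0922 -0.0001 -0.0033]
[-0.2142 -0.3332  0.107 ] [0.0161 0.0314 0.0503]
```

View pics/cmp.png

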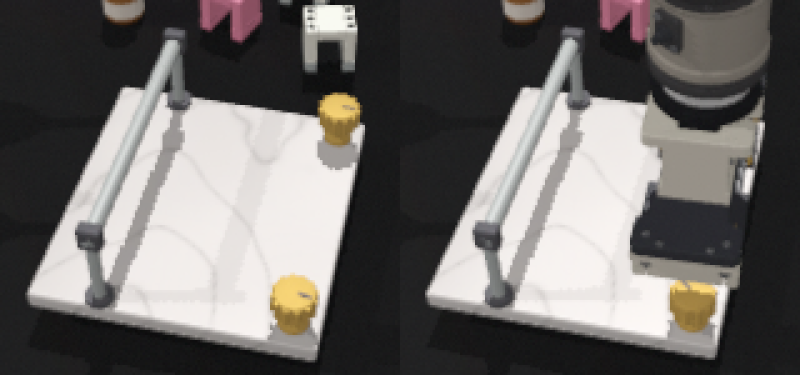

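View pics/t9.png

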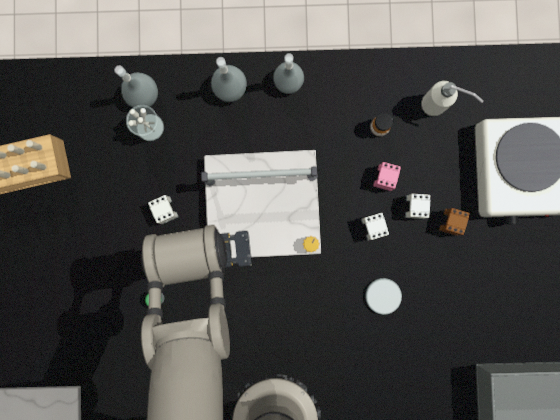

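View pics/w9.png

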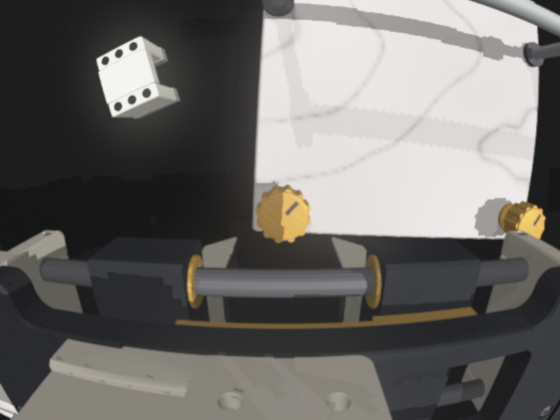

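Run:
```python
from h import *
plan([.4427,.0897,.051],0,8,-1)
```

```text
t 15.45 tcp [0.4336 0.1295 0.1461] jawyaw -85.55 q6 1.631 op 0.0329 F [-0.5  0.1 -0.6] step 12.9
[0.012, 0.0049, -0.0006, 0.0, -1],[0.012, 0.0049, -0.0006, 0.0, -1],[0.012, 0.0049, -0.0006, 0.0, -1],[0.012, 0.0049, -0.0006, 0.0, -1],[0.012, 0.0049, -0.0006, 0.0, -1],[0.012, 0.0049, -0.0006, 0.0, -1],[0.012, 0.0049, -0.0006, 0.0, -1],[0.012, 0.0049, -0.0006, 0.0, -1],
```

Emit:
play_rows --moves '[[[0.008, 0.01, -0.001, 0, -1], [0.008, 0.01, -0.001, 0, -1], [0.012, 0.01, -0.001, 0, -1], [0.014, 0.008, -0.001, 0, -1], [0.015, 0.002, 0, 0, -1], [0.015, 0, 0, 0, -1], [0.012, 0, 0, 0, -1], [0.008, 0, 0, 0, -1], [0.003, 0, 0, 0, -1], [0, 0, 0, 0, -1]]]'

```text
time: 16.45
tool_pos: [0.4382, 0.081, 0.0431]
tool_rot: [1.46, 1.56, -1.607]
contact_force: [-0.5, 1.2, -0.3]
opening: 0.0003
```

Emit:
play_rows --moves '[[[0.001, 0, 0, 0, -1], [0.001, 0, 0, 0, -1], [0.001, 0, 0, 0, -1], [0.001, 0, 0, 0, -1], [0.001, 0, 0, 0, -1], [0.001, 0, 0, 0, -1], [0.001, 0, 0, 0, -1], [0.001, 0, 0, 0, -1], [0.001, 0, 0, 0, -1], [0.001, 0, 0, 0, -1]]]'

```text
time: 17.45
tool_pos: [0.4384, 0.0809, 0.0427]
tool_rot: [2.42, 1.563, -0.651]
contact_force: [-5.4, 3.8, 20.9]
opening: 0.0005
```

Emit:
play_rows --moves '[[[-0.001, 0, 0, 0, -1], [-0.001, 0, 0, 0, -1], [0, 0, 0, 0, -1], [0.0003, 0, 0, 0, -1], [0.0003, 0, 0, 0, -1], [0.0003, 0, 0, 0, -1], [0.0003, 0, 0, 0, -1], [0.0003, 0, 0, 0, -1], [0.0003, 0, 0, 0, -1], [0.0003, 0, 0, 0, -1]]]'

```text
time: 18.45
tool_pos: [0.4379, 0.0795, 0.043]
tool_rot: [2.306, 1.564, -0.765]
contact_force: [-1.2, -0.3, 6.9]
opening: 0.0006
```

Run:
```python
from h import *
for i in range(2):
    s,R=st();print(s['time'],s['tool_pos'],s['contact_force']); robot.read_camera('top')
s,R=st();print(s['time'],s['tool_pos'],s['contact_force'],R[:,0])
```

```text
18.45 [0.4379 0.0795 0.043 ] [-1.225  -0.2595  6.9042]
18.5 [0.4379 0.0795 0.043 ] [-1.948  -0.4365  6.1549]
18.55 [0.4379 0.0795 0.043 ] [-2.3402 -0.1397  6.8924] [ 0.0049 -0.0048 -1.    ]
```

Emit:
play_rows --moves '[[[-0.006, 0, 0, 0, -1], [-0.002, 0.01, 0, 0, -1], [0, 0.02, 0, 0, -1], [0, 0.025, 0.001, 0, -1], [0, 0.025, 0.001, 0, -1], [0, 0.025, 0.001, 0, -1], [0, 0.02, 0, 0, -1], [0, 0.007, 0, 0, -1], [0.001, 0, 0, 0, -1], [0.002, 0, 0, 0, -1]]]'

```text
time: 19.55
tool_pos: [0.4445, -0.0608, 0.0493]
tool_rot: [2.276, 1.563, -0.793]
contact_force: [-0.2, 1.3, 1.0]
opening: 0.0003
```

Emit:
play_rows --moves '[[[0.001, 0, 0, 0, -1], [0.001, 0, 0, 0, -1], [0.0005, 0, 0, 0, -1], [0.0003, 0, 0, 0, -1], [0.0003, 0, 0, 0, -1], [0.0003, 0, 0, 0, -1], [0.0003, 0, 0, 0, -1], [0.0003, 0, 0, 0, -1], [0.0003, 0, 0, 0, -1], [0.0003, 0, 0, 0, -1]]]'

```text
time: 20.55
tool_pos: [0.4439, -0.0577, 0.0439]
tool_rot: [2.21, 1.564, -0.855]
contact_force: [0.9, 1.0, -0.5]
opening: 0.0004
```

Not yet in contact; continue.

Emit:
play_rows --moves '[[[0.0003, 0, 0, 0, -1], [0.0003, 0, 0, 0, -1], [0.0003, 0, 0, 0, -1], [0.0003, 0, 0, 0, -1], [0.0003, 0, 0, 0, -1], [0.0003, 0, 0, 0, -1], [0.0003, 0, 0, 0, -1], [0.0003, 0, 0, 0, -1], [0.0003, 0, 0, 0, -1], [0.0003, 0, 0, 0, -1]]]'

```text
time: 21.55
tool_pos: [0.444, -0.0579, 0.043]
tool_rot: [2.273, 1.563, -0.792]
contact_force: [-1.3, 0.8, 6.4]
opening: 0.0004
```

Emit:
play_rows --moves '[[[-0.006, 0, 0, 0, -1], [-0.004, -0.004, -0.006, 0, -1], [0, -0.012, -0.02, 0, -1], [0, -0.014, -0.024, 0, -1], [0, -0.014, -0.024, 0, -1], [0, -0.012, -0.02, 0, -1], [0, -0.008, -0.014, 0, -1], [0, -0.003, -0.006, 0, -1], [0.001, 0, 0, 0, -1], [0.002, 0, 0, 0, -1]]]'

```text
time: 22.55
tool_pos: [0.5589, 0.0226, 0.0525]
tool_rot: [2.499, 1.561, -0.567]
contact_force: [-0.2, 0.0, 0.0]
opening: 0.0006
```

Emit:
play_rows --moves '[[[0.001, 0, 0, 0, -1], [0.001, 0, 0, 0, -1], [0.0005, 0, 0, 0, -1], [0.0005, 0, 0, 0, -1], [0.0003, 0, 0, 0, -1], [0.0003, 0, 0, 0, -1], [0.0003, 0, 0, 0, -1], [0.0003, 0, 0, 0, -1], [0.0003, 0, 0, 0, -1], [0.0003, 0, 0, 0, -1]]]'

```text
time: 23.55
tool_pos: [0.5568, 0.0208, 0.0472]
tool_rot: [2.346, 1.563, -0.723]
contact_force: [0.9, 0.3, 0.5]
opening: 0.0001
```

Emit:
play_rows --moves '[[[0.001, 0, 0, 0, -1], [0.001, 0, 0, 0, -1], [0.0005, 0, 0, 0, -1], [0.0003, 0, 0, 0, -1], [0.0003, 0, 0, 0, -1], [0.0003, 0, 0, 0, -1], [0.0003, 0, 0, 0, -1], [0.0003, 0, 0, 0, -1], [0.0003, 0, 0, 0, -1], [0.0003, 0, 0, 0, -1]]]'

```text
time: 24.55
tool_pos: [0.5569, 0.0209, 0.0431]
tool_rot: [2.366, 1.562, -0.703]
contact_force: [-1.8, -0.4, 4.3]
opening: 0.0003
```

Run:
```python
from h import *
c=[(148.5,202.2),(165,195),(173,214),(156.5,222.8)]
W=np.array([atz('top',p,.058)[:2] for p in c]); print('C',W.mean(0),W.tolist(),np.arctan2(*(W[0]-W[3])[::-1]),np.arctan2(*(W[1]-W[2])[::-1]))
s,R=st(); s['tool_pos']
R=None
plan([.4836,-.265,.15],-97,16,1)
```

```text
C [0.5412 0.2651] [[0.5576675689504538, 0.2951030674310183], [0.5743334422089983, 0.25400228402139347], [0.5267770142224558, 0.2350281161238248], [0.5062196556251403, 0.2761180331717913]] 0.353512951472988 0.3796286488799222
t 24.55 tcp [0.5569 0.0209 0.0431] jawyaw -85.83 q6 1.405 op 0.0003 F [-1.8 -0.4  4.3] step 19.6
[-0.0066, 0.0175, 0.0058, -6.06, 1],[-0.0066, 0.0168, 0.0076, -6.06, 1],[-0.0066, 0.0159, 0.0094, -6.06, 1],[-0.0066, 0.0148, 0.011, -6.06, 1],[-0.0066, 0.0136, 0.0125, -6.06, 1],[-0.0066, 0.0122, 0.0139, -6.06, 1],[-0.0066, 0.0107, 0.0151, -6.06, 1],[-0.0066, 0.009, 0.0161, -6.06, 1],[-0.0066, 0.0072, 0.017, -6.06, 1],[-0.0066, 0.0054, 0.0177, -6.06, 1]
[-0.0066, 0.0035, 0.0181, -6.06, 1],[-0.0066, 0.0016, 0.0184, -6.06, 1],[-0.0066, -0.0004, 0.0185, -6.06, 1],[-0.0066, -0.0023, 0.0183, -6.06, 1],[-0.0066, -0.0042, 0.018, -6.06, 1],[-0.0066, -0.0061, 0.0174, -6.06, 1],
```

Emit:
play_rows --moves '[[[-0.025, 0, 0, 0, -0.5], [-0.035, 0, 0.005, 0, 0], [-0.035, 0.005, 0.01, 0, 0.5], [-0.02, 0.017, 0.008, -6, 1], [0, 0.024, 0.01, -8, 1], [0, 0.022, 0.013, -8, 1], [0, 0.02, 0.016, -8, 1], [0, 0.018, 0.018, -8, 1], [0, 0.015, 0.021, -8, 1], [0, 0.012, 0.023, -8, 1]]]'

```text
time: 25.55
tool_pos: [0.5041, -0.1567, 0.1617]
tool_rot: [1.439, 1.561, -0.646]
contact_force: [0.3, 0.1, 0.3]
opening: 0.0761
```

Run:
```python
from h import *
print(turnto(12.2))
plan([.4836,-.265,.15],turnto(12.2),8,1)
```

```text
-41.632182352415185
t 25.55 tcp [ 0.5041 -0.1567  0.1617] jawyaw -29.43 q6 0.069 op 0.0761 F [0.3 0.1 0.3] step 13.8
[0.0015, 0.0044, 0.013, np.float64(-5.2), 1],[0.0015, 0.0032, 0.0134, np.float64(-5.2), 1],[0.0015, 0.002, 0.0136, np.float64(-5.2), 1],[0.0015, 0.0007, 0.0137, np.float64(-5.2), 1],[0.0015, -0.0005, 0.0138, np.float64(-5.2), 1],[0.0015, -0.0018, 0.0137, np.float64(-5.2), 1],[0.0015, -0.003, 0.0134, np.float64(-5.2), 1],[0.0015, -0.0042, 0.0131, np.float64(-5.2), 1],
```

Emit:
play_rows --moves '[[[0.002, 0.0044, 0.014, -6, 1], [0.002, 0.0032, 0.016, -6, 1], [0.002, 0.002, 0.016, -6, 1], [0.002, 0.0007, 0.016, -6, 1], [0.002, -0.0005, 0.015, -6, 1], [0.002, -0.0018, 0.012, -6, 1], [0, -0.003, 0.009, -5, 1], [0, -0.0035, 0.005, 0, 1], [0, -0.001, 0.002, 0, 1], [0, 0, 0, 0, 1]]]'

```text
time: 26.55
tool_pos: [0.483, -0.2712, 0.1472]
tool_rot: [0.672, 1.561, -0.673]
contact_force: [-0.1, -0.7, -0.1]
opening: 0.0913
```

Run:
```python
from h import *
snap('wrist','w10.png');snap('top','t10.png')
print(robot.spot_in('wrist','saddle_1'))
print(proj('wrist',[.4836,-.265,.058]),turnto(12.2))
plan([.4836,-.265,.022],turnto(12.2),10,1)
```

```text
[{'point': [395.9, 236.7], 'score': 0.77}, {'point': [284.2, 197.7], 'score': 0.73}, {'point': [305.3, 309.3], 'score': 0.67}]
[285.6666 204.1631] 0.8452691119751279
t 26.7 tcp [ 0.4832 -0.2707  0.1473] jawyaw 13.05 q6 -0.877 op 0.0923 F [-0.8  0.3 -0.2] step 12.5
[0.0125, 0.0001, -0.0006, np.float64(0.08), 1],[0.0125, 0.0001, -0.0006, np.float64(0.08), 1],[0.0125, 0.0001, -0.0006, np.float64(0.08), 1],[0.0125, 0.0001, -0.0006, np.float64(0.08), 1],[0.0125, 0.0001, -0.0006, np.float64(0.08), 1],[0.0125, 0.0001, -0.0006, np.float64(0.08), 1],[0.0125, 0.0001, -0.0006, np.float64(0.08), 1],[0.0125, 0.0001, -0.0006, np.float64(0.08), 1],[0.0125, 0.0001, -0.0006, np.float64(0.08), 1],[0.0125, 0.0001, -0.0006, np.float64(0.08), 1]
```

View pics/w10.png

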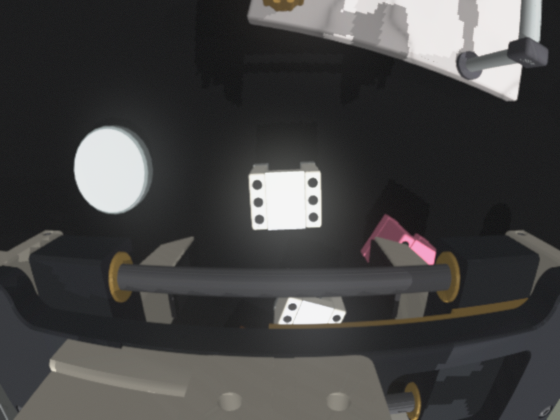

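View pics/t10.png

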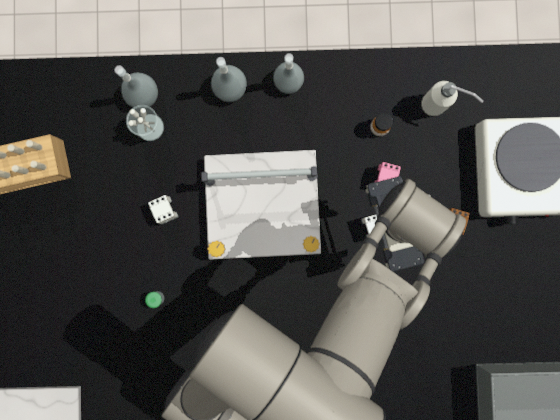

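Emit:
play_rows --moves '[[[0.012, 0, -0.002, 0, 0.6], [0.018, 0, -0.002, 0, 0.6], [0.02, 0, -0.002, 0, 0.6], [0.02, 0, -0.001, 0, 0.6], [0.018, 0, 0, 0, 0.6], [0.014, 0, 0, 0, 0.6], [0.01, 0, 0, 0, 0.6], [0.006, 0, 0, 0, 0.6], [0.002, 0, 0, 0, 0.6], [0, 0, 0, 0, 0.6]]]'

```text
time: 27.7
tool_pos: [0.4824, -0.2597, 0.0186]
tool_rot: [0.742, 1.562, -0.6]
contact_force: [0.6, -0.1, 0.6]
opening: 0.0736
```

Run:
```python
from h import *
to([.4836,-.263,.022],.213)
snap('wrist','w11.png')
```

```text
t 27.7 tcp [ 0.4824 -0.2597  0.0186] jawyaw deg 13.1 q6 -0.863 op 0.0736
shift [-0.0034  0.0004  0.0035]
turn about x deg 0.89
```

View pics/w11.png

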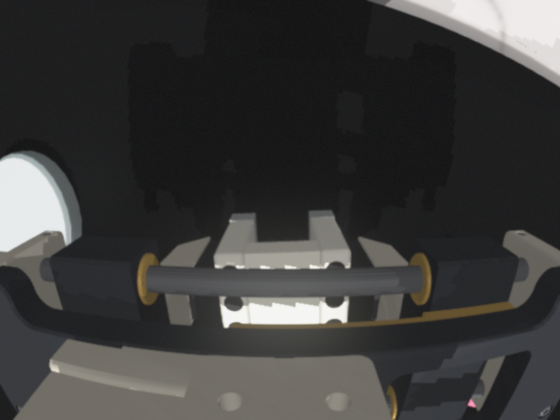

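Emit:
play_rows --moves '[[[-0.003, 0, 0.002, 0, 0.3], [0, 0, 0.001, 0, 0], [0, 0, 0, 0, -0.2], [0, 0, 0, 0, -0.2], [0, 0, 0, 0, -0.2], [0, 0, 0, 0, -0.2], [-0.02, 0, 0, 0, -0.2], [-0.035, 0, 0, 0, -0.2], [-0.04, 0, 0, 0, -0.2], [-0.04, 0, 0, 0, -0.2]]]' --grip_force 25

```text
time: 28.75
tool_pos: [0.4793, -0.2604, 0.1566]
tool_rot: [-2.551, 1.568, 2.39]
contact_force: [0.9, -1.6, -0.9]
opening: 0.056
```

Run:
```python
from h import *
snap('wrist','w12.png')
# rail frame
c=np.array([.5446,.0173]);yw=.0253
def rail(x,y): return c+np.array([(x+.065)*np.cos(yw)-y*np.sin(yw),(x+.065)*np.sin(yw)+y*np.cos(yw)])
for y in(-.06,0,.06): print(rail(0,y))
print('bar mid by top',atz('top',(259.9,174),.134))
t=turnto(1.45);print(t)
plan([*rail(0,-.06),.17],t,16,-.2)
```

```text
[ 0.6111 -0.041 ]
[0.6096 0.0189]
[0.6081 0.0789]
bar mid by top [0.6099 0.0148 0.134 ]
11.626324766840241
t 28.8 tcp [ 0.4822 -0.2624  0.1638] jawyaw 13.08 q6 -0.867 op 0.0562 F [ 2.2 -2.   4.4] step 16.0
[-0.0004, 0.011, -0.0117, np.float64(0.73), -0.2],[-0.0004, 0.0108, -0.0118, np.float64(0.73), -0.2],[-0.0004, 0.0107, -0.0119, np.float64(0.73), -0.2],[-0.0004, 0.0105, -0.0121, np.float64(0.73), -0.2],[-0.0004, 0.0104, -0.0122, np.float64(0.73), -0.2],[-0.0004, 0.0102, -0.0123, np.float64(0.73), -0.2],[-0.0004, 0.0101, -0.0125, np.float64(0.73), -0.2],[-0.0004, 0.0099, -0.0126, np.float64(0.73), -0.2],[-0.0004, 0.0097, -0.0127, np.float64(0.73), -0.2],[-0.0004, 0.0096, -0.0128, np.float64(0.73), -0.2]
[-0.0004, 0.0094, -0.0129, np.float64(0.73), -0.2],[-0.0004, 0.0092, -0.0131, np.float64(0.73), -0.2],[-0.0004, 0.0091, -0.0132, np.float64(0.73), -0.2],[-0.0004, 0.0089, -0.0133, np.float64(0.73), -0.2],[-0.0004, 0.0087, -0.0134, np.float64(0.73), -0.2],[-0.0004, 0.0086, -0.0135, np.float64(0.73), -0.2],
```

View pics/w12.png

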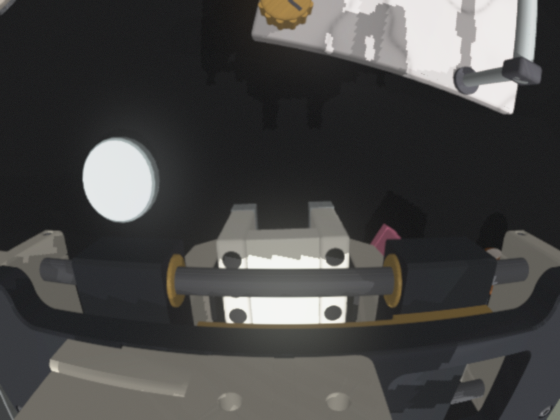

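Emit:
play_rows --moves '[[[-0.01, 0.008, -0.008, 1.2, -0.2], [-0.01, 0.0135, -0.015, 1.2, -0.2], [-0.006, 0.0134, -0.015, 1.2, -0.2], [0, 0.0132, -0.015, 1.2, -0.2], [0, 0.013, -0.0153, 1.2, -0.2], [0, 0.0127, -0.0155, 1.2, -0.2], [0, 0.0125, -0.0157, 1.2, -0.2], [0, 0.0122, -0.016, 1.2, -0.2], [0, 0.012, -0.0162, 1.2, -0.2], [0, 0.0115, -0.0165, 1.2, -0.2]]]'

```text
time: 29.8
tool_pos: [0.5878, -0.0963, 0.1923]
tool_rot: [0.907, 1.556, -0.658]
contact_force: [-0.4, -0.6, -1.5]
opening: 0.0563
```

Run:
```python
from h import *
t=turnto(1.45);print(t)
plan([.6111,-.041,.185],t,6,-.2)
```

```text
-1.1082116575789485
t 29.8 tcp [ 0.5878 -0.0963  0.1923] jawyaw 0.34 q6 -0.292 op 0.0563 F [-0.4 -0.6 -1.5] step 10.1
[0.0012, 0.0039, -0.0092, np.float64(-0.18), -0.2],[0.0012, 0.004, -0.0092, np.float64(-0.18), -0.2],[0.0012, 0.004, -0.0092, np.float64(-0.18), -0.2],[0.0012, 0.004, -0.0092, np.float64(-0.18), -0.2],[0.0012, 0.004, -0.0092, np.float64(-0.18), -0.2],[0.0012, 0.0041, -0.0091, np.float64(-0.18), -0.2],
```

Emit:
play_rows --moves '[[[0.001, 0.003, -0.009, -0.3, -0.2], [0.001, 0.003, -0.009, -0.3, -0.2], [0.001, 0.003, -0.009, -0.3, -0.2], [0.001, 0.003, -0.008, -0.2, -0.2], [0.001, 0.002, -0.006, 0, -0.2], [0, 0.001, -0.003, 0, -0.2], [0, 0, -0.001, 0, -0.2], [0, 0, 0, 0, -0.2], [0, 0, 0, 0, -0.2], [0, 0, 0, 0, -0.2]]]'

```text
time: 30.8
tool_pos: [0.6021, -0.048, 0.1854]
tool_rot: [0.777, 1.558, -0.764]
contact_force: [-0.2, 0.1, -0.7]
opening: 0.0559
```

Run:
```python
from h import *
print(turnto(1.45))
plan([.6111,-.041,.185],0,4,-.2)
snap('wrist','w13.png');im=snap('side','s13.png')
cv2.imwrite('pics/s13c.png',cv2.resize(im[90:270,170:370,::-1],None,fx=3.3,fy=3.3,interpolation=3))
```

```text
0.21336150729605663
t 30.8 tcp [ 0.6021 -0.048   0.1854] jawyaw 1.66 q6 -0.229 op 0.0559 F [-0.2  0.1 -0.7] step 2.9
[0.0001, 0.0023, -0.0017, 0.0, -0.2],[0.0001, 0.0023, -0.0017, 0.0, -0.2],[0.0001, 0.0023, -0.0017, 0.0, -0.2],[0.0001, 0.0023, -0.0017, 0.0, -0.2],
```

View pics/w13.png

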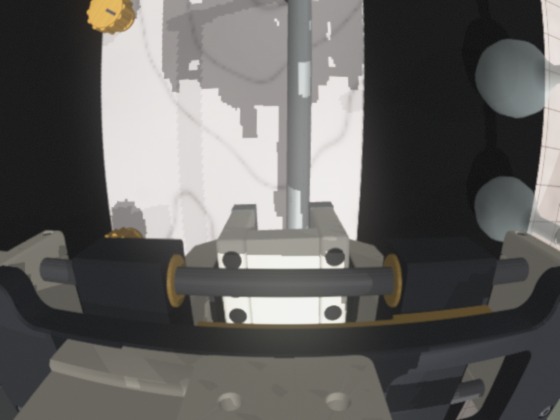

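View pics/s13c.png

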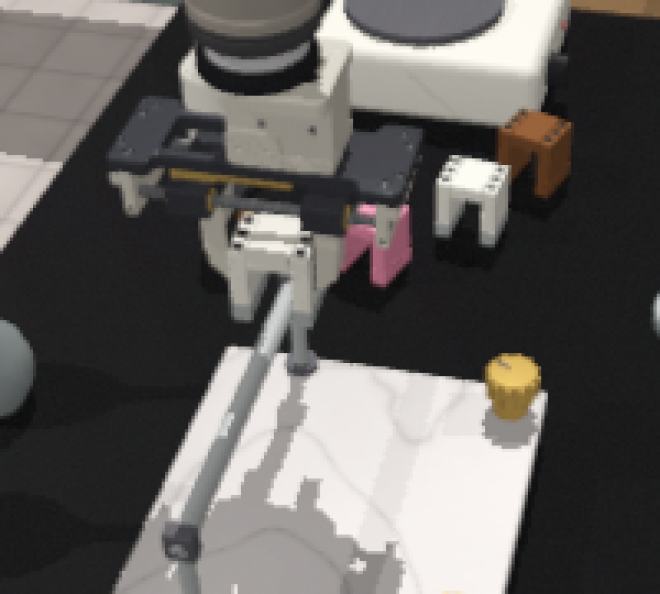

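Emit:
play_rows --moves '[[[0, 0.003, -0.003, 0, -0.2], [0, 0.003, -0.003, 0, -0.2], [0, 0.003, -0.002, 0, -0.2], [0, 0, 0, 0, -0.2], [0, 0, 0, 0, -0.2], [0.003, 0, 0, 0, -0.2], [0.003, 0, 0, 0, -0.2], [0.002, 0, 0, 0, -0.2], [0, 0, 0, 0, -0.2], [0, 0, 0, 0, -0.2]]]'

```text
time: 31.9
tool_pos: [0.6115, -0.0393, 0.1763]
tool_rot: [0.747, 1.558, -0.796]
contact_force: [-0.5, 0.8, -0.4]
opening: 0.0564
```

Run:
```python
from h import *
print(turnto(1.45))
plan([.6111,-.041,.112],0,10,-.2)
snap('wrist','w14.png')
for P in ([.6096,.0189,.126],[.6081,.0789,.126],[.6066,.1389,.126]): print(proj('wrist',P))
```

```text
0.19548589886905177
t 31.9 tcp [ 0.6115 -0.0393  0.1763] jawyaw 1.65 q6 -0.212 op 0.0564 F [-0.5  0.8 -0.4] step 6.4
[0.0064, -0.0001, 0.0001, 0.0, -0.2],[0.0064, -0.0001, 0.0001, 0.0, -0.2],[0.0064, -0.0001, 0.0001, 0.0, -0.2],[0.0064, -0.0001, 0.0001, 0.0, -0.2],[0.0064, -0.0001, 0.0001, 0.0, -0.2],[0.0064, -0.0001, 0.0001, 0.0, -0.2],[0.0064, -0.0001, 0.0001, 0.0, -0.2],[0.0064, -0.0001, 0.0001, 0.0, -0.2],[0.0064, -0.0001, 0.0001, 0.0, -0.2],[0.0064, -0.0001, 0.0001, 0.0, -0.2]
[283.4395 139.316 ]
[283.8363  46.2434]
[284.2199 -36.2967]
```

View pics/w14.png

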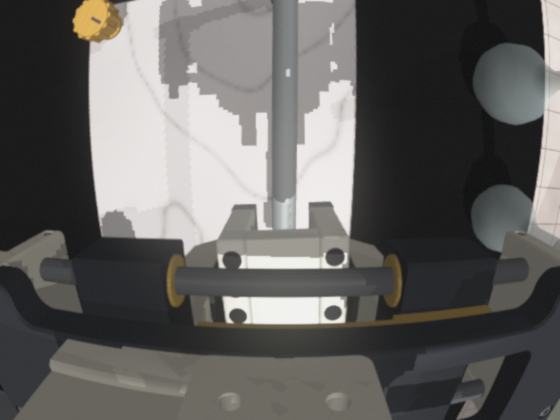

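Emit:
play_rows --moves '[[[0.006, 0, 0, 0, -0.2], [0.008, 0, 0, 0, -0.2], [0.009, 0, 0, 0, -0.2], [0.009, 0, 0, 0, -0.2], [0.008, 0, 0, 0, -0.2], [0.007, 0, 0, 0, -0.2], [0.005, 0, 0, 0, -0.2], [0.003, 0, 0, 0, -0.2], [0.001, 0, 0, 0, -0.2], [0, 0, 0, 0, -0.2]]]'

```text
time: 32.95
tool_pos: [0.6116, -0.0398, 0.1143]
tool_rot: [0.656, 1.56, -0.886]
contact_force: [0.4, -0.3, -0.4]
opening: 0.0564
```

Run:
```python
from h import *
plan([.6111,-.041,.11],0,1,-.2)
```

```text
t 32.95 tcp [ 0.6116 -0.0398  0.1143] jawyaw 1.64 q6 -0.211 op 0.0564 F [ 0.4 -0.3 -0.4] step 4.5
[0.0043, -0.0006, 0.0011, 0.0, -0.2],
```

Emit:
play_rows --moves '[[[0.0006, 0, 0, 0, -0.2], [0.0006, 0, 0, 0, -0.2], [0.0006, 0, 0, 0, -0.2], [0.0005, 0, 0, 0, -0.2], [0.0005, 0, 0, 0, -0.2], [0.0004, 0, 0, 0, -0.2], [0.0004, 0, 0, 0, -0.2], [0.0004, 0, 0, 0, -0.2], [0.0004, 0, 0, 0, -0.2], [0.0004, 0, 0, 0, -0.2]]]'

```text
time: 33.95
tool_pos: [0.6126, -0.04, 0.1112]
tool_rot: [0.817, 1.557, -0.725]
contact_force: [-1.8, -0.8, 2.6]
opening: 0.056
```

Emit:
play_rows --moves '[[[0.0003, 0, 0, 0, -0.2], [0, 0, 0, 0, 0.4], [0, 0, 0, 0, 0.4], [0, 0, 0, 0, 0.5], [0, 0, 0, 0, 0.5], [-0.01, 0, 0, 0, 0.5], [-0.025, 0, 0, 0, 0.5], [-0.035, 0, 0, 0, 0.5], [-0.03, 0, 0, 0, 0.5], [-0.01, 0, 0, 0, 0.5]]]'

```text
time: 34.95
tool_pos: [0.6105, -0.0388, 0.2245]
tool_rot: [0.625, 1.56, -0.917]
contact_force: [-0.6, -0.3, 1.1]
opening: 0.0689
```

Run:
```python
from h import *
snap('wrist','w15.png');im=snap('side','s15.png')
cv2.imwrite('pics/s15c.png',cv2.resize(im[90:270,170:370,::-1],None,fx=3.3,fy=3.3,interpolation=3))
im=snap('top','t15.png')
print(robot.spot_in('top','saddle_1'))
t=turnto(-4.9);print(t)
plan([.530,-.374,.15],t,14,.6)
```

```text
[{'point': [386.2, 172.9], 'score': 0.95}, {'point': [162.2, 211.5], 'score': 0.86}, {'point': [416.4, 203.7], 'score': 0.8}, {'point': [454.3, 223.5], 'score': 0.68}, {'point': [217.8, 250.5], 'score': 0.3}]
6.532380680602543
t 35.15 tcp [ 0.6087 -0.0386  0.2193] jawyaw 1.63 q6 -0.212 op 0.0688 F [-0.4  0.2  0.5] step 25.1
[0.0051, -0.0063, 0.0238, np.float64(0.47), 0.6],[0.0051, -0.0061, 0.0238, np.float64(0.47), 0.6],[0.0051, -0.0059, 0.0239, np.float64(0.47), 0.6],[0.0051, -0.0057, 0.0239, np.float64(0.47), 0.6],[0.0051, -0.0055, 0.0239, np.float64(0.47), 0.6],[0.0051, -0.0053, 0.024, np.float64(0.47), 0.6],[0.0051, -0.0051, 0.024, np.float64(0.47), 0.6],[0.0051, -0.0049, 0.0241, np.float64(0.47), 0.6],[0.0051, -0.0047, 0.0241, np.float64(0.47), 0.6],[0.0051, -0.0045, 0.0242, np.float64(0.47), 0.6]
[0.0051, -0.0043, 0.0242, np.float64(0.47), 0.6],[0.0051, -0.0041, 0.0242, np.float64(0.47), 0.6],[0.0051, -0.0039, 0.0243, np.float64(0.47), 0.6],[0.0051, -0.0038, 0.0243, np.float64(0.47), 0.6],
```

View pics/w15.png

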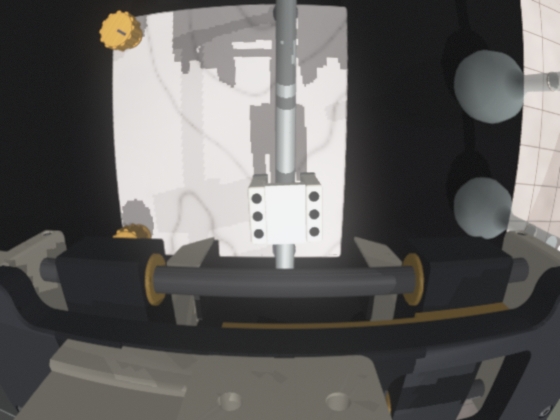

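View pics/s15c.png

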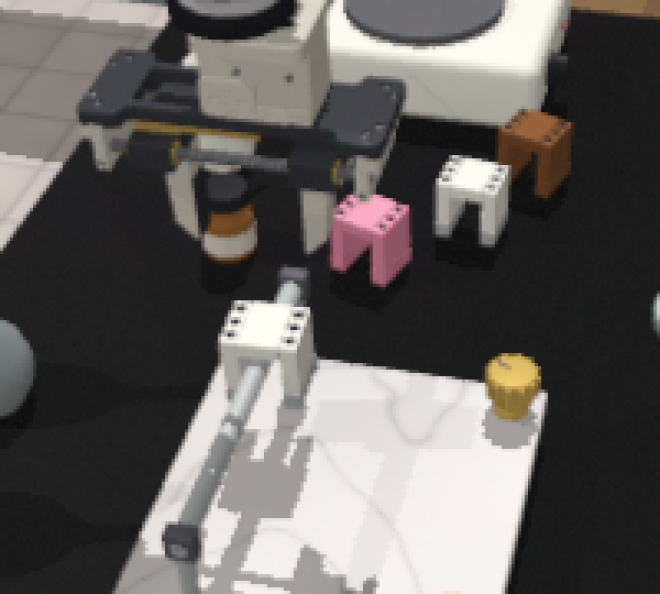

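View pics/t15.png

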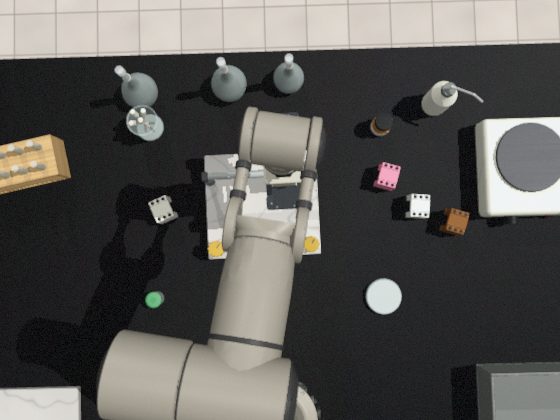

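Emit:
play_rows --moves '[[[0, -0.006, 0.02, 0.6, 0.6], [0.004, -0.007, 0.027, 0.6, 0.6], [0.005, -0.0066, 0.027, 0.6, 0.6], [0.006, -0.0064, 0.027, 0.6, 0.6], [0.006, -0.0062, 0.027, 0.6, 0.6], [0.006, -0.006, 0.027, 0.6, 0.6], [0.006, -0.0057, 0.027, 0.6, 0.6], [0.006, -0.0055, 0.027, 0.6, 0.6], [0.006, -0.0053, 0.027, 0.6, 0.6], [0.006, -0.005, 0.027, 0.6, 0.6]]]'

```text
time: 36.15
tool_pos: [0.5327, -0.3021, 0.1457]
tool_rot: [-1.777, 1.536, 2.862]
contact_force: [0.6, -0.2, -0.0]
opening: 0.0735
```

Run:
```python
from h import *
t=turnto(-4.9);print(t)
plan([.530,-.374,.14],t,6,.6)
```

```text
0.6921511752908458
t 36.15 tcp [ 0.5327 -0.3021  0.1457] jawyaw -4.21 q6 -0.557 op 0.0735 F [ 0.6 -0.2 -0. ] step 12.0
[0.0009, 0.0005, 0.012, np.float64(0.12), 0.6],[0.0009, 0.0005, 0.012, np.float64(0.12), 0.6],[0.0009, 0.0005, 0.012, np.float64(0.12), 0.6],[0.0009, 0.0005, 0.012, np.float64(0.12), 0.6],[0.0009, 0.0006, 0.012, np.float64(0.12), 0.6],[0.0009, 0.0006, 0.012, np.float64(0.12), 0.6],
```

Emit:
play_rows --moves '[[[0, 0.001, 0.014, 0, 0.6], [0, 0.001, 0.014, 0, 0.6], [0, 0.001, 0.012, 0, 0.6], [0, 0, 0.01, 0, 0.6], [0, 0, 0.007, 0, 0.6], [0, 0, 0.003, 0, 0.6], [0, 0, 0, 0, 0.6], [0, 0, 0, 0, 0.6], [0, 0, 0, 0, 0.6], [0, 0, 0, 0, 0.6]]]'

```text
time: 37.15
tool_pos: [0.5301, -0.364, 0.1402]
tool_rot: [-1.873, 1.528, 2.767]
contact_force: [-0.1, 0.4, 0.2]
opening: 0.0734
```

Run:
```python
from h import *
t=turnto(-4.9);print(t)
snap('wrist','w16.png')
print(proj('wrist',[.53,-.374,.058]))
plan([.530,-.374,.022],t,1,.6)
```

```text
0.7406593104069117
[289.4033 227.8212]
t 37.2 tcp [ 0.5301 -0.364   0.1402] jawyaw -4.16 q6 -0.637 op 0.0735 F [-0.1  0.6  0.7] step 118.6
[0.1179, 0.0054, 0.0114, np.float64(0.74), 0.6],
```

View pics/w16.png

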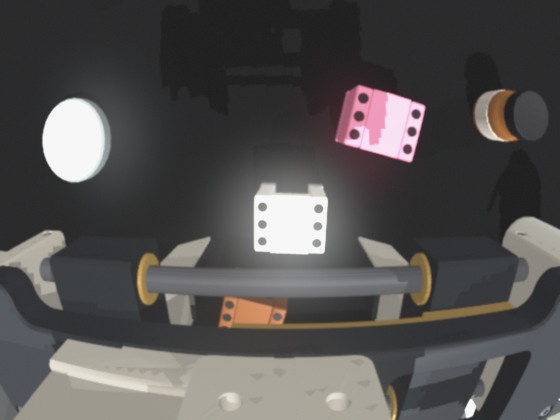

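Emit:
play_rows --moves '[[[0.012, 0.001, 0.003, 0.3, 0.6], [0.018, 0.001, 0.002, 0.3, 0.6], [0.019, 0.001, 0.002, 0, 0.6], [0.018, 0.001, 0.001, 0, 0.6], [0.016, 0, 0.001, 0, 0.6], [0.012, 0, 0, 0, 0.6], [0.01, 0, 0, 0, 0.6], [0.006, 0, 0, 0, 0.6], [0.002, 0, 0, 0, 0.6], [0, 0, 0, 0, 0.6]]]'

```text
time: 38.2
tool_pos: [0.5286, -0.3716, 0.0183]
tool_rot: [-1.864, 1.528, 2.764]
contact_force: [0.0, -0.0, 1.2]
opening: 0.0734
```

Run:
```python
from h import *
t=turnto(-4.9);print(t)
snap('wrist','w17.png')
plan([.530,-.372,.022],0,1,.6)
```

```text
0.07220831199494171
t 38.25 tcp [ 0.5288 -0.3716  0.0185] jawyaw -4.82 q6 -0.631 op 0.0735 F [ 0.3 -0.6  0.7] step 3.7
[-0.0035, 0.0011, 0.0002, 0.0, 0.6],
```

View pics/w17.png

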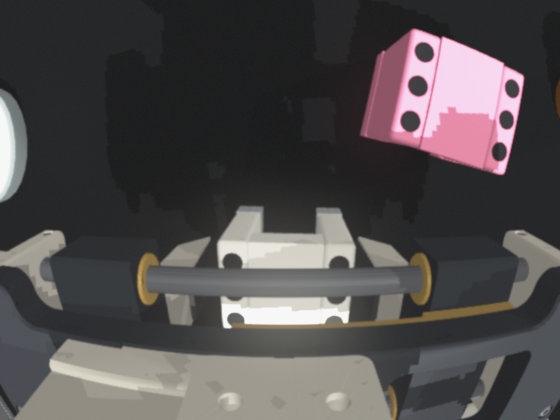

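Emit:
play_rows --moves '[[[-0.003, 0.001, 0, 0, 0.3], [0, 0, 0, 0, 0], [0, 0, 0, 0, -0.2], [0, 0, 0, 0, -0.2], [0, 0, 0, 0, -0.2], [0, 0, 0, 0, -0.2], [-0.02, 0, 0, 0, -0.2], [-0.035, 0, 0, 0, -0.2], [-0.045, 0, 0, 0, -0.2], [-0.045, 0, 0, 0, -0.2]]]'

```text
time: 39.25
tool_pos: [0.5328, -0.3715, 0.164]
tool_rot: [-1.952, 1.514, 2.676]
contact_force: [1.3, 0.0, -0.0]
opening: 0.0566
```

Run:
```python
from h import *
snap('wrist','w18.png')
t=turnto(1.45);print(t)
plan([.6096,.0189,.195],t,16,-.2)
```

```text
-6.2760959890076435
t 39.3 tcp [ 0.5358 -0.3739  0.1732] jawyaw -4.83 q6 -0.632 op 0.0565 F [ 2.1 -2.2  5.8] step 25.0
[-0.0011, 0.0025, -0.0249, np.float64(-0.39), -0.2],[-0.0011, 0.0026, -0.0249, np.float64(-0.39), -0.2],[-0.0011, 0.0028, -0.0248, np.float64(-0.39), -0.2],[-0.0011, 0.003, -0.0248, np.float64(-0.39), -0.2],[-0.0011, 0.0032, -0.0248, np.float64(-0.39), -0.2],[-0.0011, 0.0033, -0.0248, np.float64(-0.39), -0.2],[-0.0011, 0.0035, -0.0247, np.float64(-0.39), -0.2],[-0.0011, 0.0037, -0.0247, np.float64(-0.39), -0.2],[-0.0011, 0.0038, -0.0247, np.float64(-0.39), -0.2],[-0.0011, 0.004, -0.0247, np.float64(-0.39), -0.2]
[-0.0011, 0.0042, -0.0246, np.float64(-0.39), -0.2],[-0.0011, 0.0043, -0.0246, np.float64(-0.39), -0.2],[-0.0011, 0.0045, -0.0246, np.float64(-0.39), -0.2],[-0.0011, 0.0047, -0.0246, np.float64(-0.39), -0.2],[-0.0011, 0.0048, -0.0245, np.float64(-0.39), -0.2],[-0.0011, 0.005, -0.0245, np.float64(-0.39), -0.2],
```

View pics/w18.png

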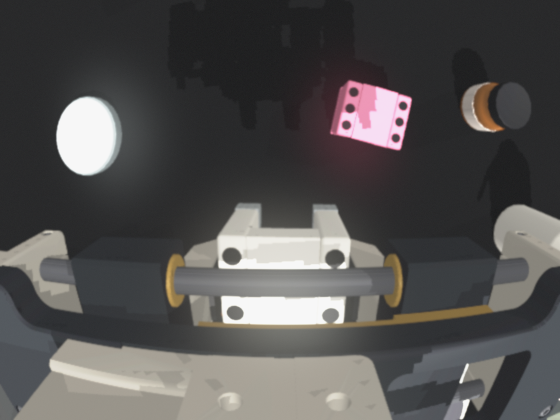

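Emit:
play_rows --moves '[[[-0.008, 0.003, -0.015, -0.5, -0.2], [-0.008, 0.003, -0.025, -0.5, -0.2], [-0.006, 0.003, -0.027, -0.5, -0.2], [-0.004, 0.003, -0.027, -0.5, -0.2], [-0.002, 0.003, -0.027, -0.5, -0.2], [-0.001, 0.0035, -0.027, -0.5, -0.2], [-0.001, 0.004, -0.027, -0.5, -0.2], [-0.001, 0.004, -0.027, -0.5, -0.2], [-0.001, 0.004, -0.027, -0.5, -0.2], [-0.001, 0.004, -0.026, -0.5, -0.2]]]'

```text
time: 40.3
tool_pos: [0.5808, -0.1051, 0.2057]
tool_rot: [-2.004, 1.518, 2.715]
contact_force: [0.0, -0.1, -1.2]
opening: 0.0565
```

Run:
```python
from h import *
t=turnto(1.45);print(t)
plan([.6096,.0189,.2],t,6,-.2)
```

```text
-1.031013430166638
t 40.3 tcp [ 0.5808 -0.1051  0.2057] jawyaw 0.42 q6 -0.32 op 0.0565 F [ 0.  -0.1 -1.2] step 21.2
[0.0012, 0.005, -0.0206, np.float64(-0.17), -0.2],[0.0012, 0.0051, -0.0206, np.float64(-0.17), -0.2],[0.0012, 0.0051, -0.0206, np.float64(-0.17), -0.2],[0.0012, 0.0052, -0.0206, np.float64(-0.17), -0.2],[0.0012, 0.0052, -0.0206, np.float64(-0.17), -0.2],[0.0012, 0.0053, -0.0205, np.float64(-0.17), -0.2],
```

Emit:
play_rows --moves '[[[0.001, 0.005, -0.022, -0.2, -0.2], [0.001, 0.005, -0.022, -0.2, -0.2], [0.001, 0.005, -0.022, -0.2, -0.2], [0.001, 0.005, -0.018, -0.2, -0.2], [0, 0.005, -0.014, 0, -0.2], [0, 0.003, -0.009, 0, -0.2], [0, 0.001, -0.004, 0, -0.2], [0, 0, -0.001, 0, -0.2], [0, 0, 0, 0, -0.2], [0, 0, 0, 0, -0.2]]]'

```text
time: 41.3
tool_pos: [0.6038, 0.0219, 0.1971]
tool_rot: [-1.997, 1.505, 2.746]
contact_force: [0.0, -0.4, -1.2]
opening: 0.0562
```

Run:
```python
from h import *
t=turnto(1.45);print(t)
plan([.6096,.0189,.185],t,1,-.2); print(st()[1])
snap('wrist','w19.png')
```

```text
0.32379974662700306
t 41.3 tcp [0.6038 0.0219 0.1971] jawyaw 1.77 q6 -0.135 op 0.0562 F [ 0.  -0.4 -1.2] step 13.8
[0.0117, 0.0064, 0.0035, np.float64(0.32), -0.2],[[-0.0611  0.9977  0.0293]
 [ 0.0255  0.0309 -0.9992]
 [-0.9978 -0.0603 -0.0273]]
```

View pics/w19.png

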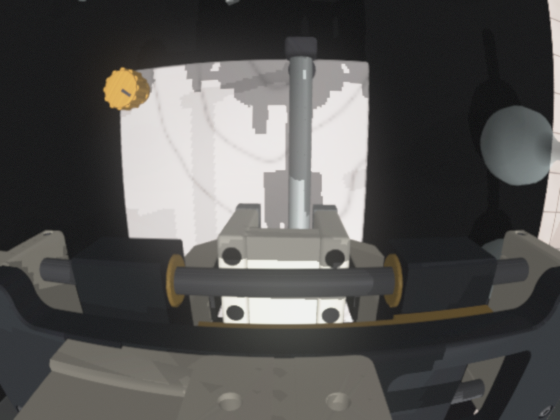

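Emit:
play_rows --moves '[[[0.003, 0.003, 0.002, 0, -0.2], [0.003, 0.003, 0.001, 0, -0.2], [0.003, 0.001, 0, 0, -0.2], [0.002, 0, 0, 0, -0.2], [0, 0, 0, 0, -0.2], [0, 0, 0, 0, -0.2], [0, 0, 0, 0, -0.2], [0, 0, 0, 0, -0.2], [0, 0, 0, 0, -0.2], [0, 0, 0, 0, -0.2]]]'

```text
time: 42.35
tool_pos: [0.6108, 0.0175, 0.1847]
tool_rot: [-1.994, 1.505, 2.746]
contact_force: [-0.9, -0.4, -0.7]
opening: 0.0565
```

Run:
```python
from h import *
plan([.6096,.0189,.112],0,10,-.2); print(st()[1][:,0])
snap('wrist','w20.png')
```

```text
t 42.35 tcp [0.6108 0.0175 0.1847] jawyaw 1.63 q6 -0.139 op 0.0565 F [-0.9 -0.4 -0.7] step 7.3
[0.0073, 0.0003, 0.0, 0.0, -0.2],[0.0073, 0.0003, 0.0, 0.0, -0.2],[0.0073, 0.0003, 0.0, 0.0, -0.2],[0.0073, 0.0003, 0.0, 0.0, -0.2],[0.0073, 0.0003, 0.0, 0.0, -0.2],[0.0073, 0.0003, 0.0, 0.0, -0.2],[0.0073, 0.0003, 0.0, 0.0, -0.2],[0.0073, 0.0003, 0.0, 0.0, -0.2],[0.0073, 0.0003, 0.0, 0.0, -0.2],[0.0073, 0.0003, 0.0, 0.0, -0.2]
[-0.0608  0.0254 -0.9978]
```

View pics/w20.png

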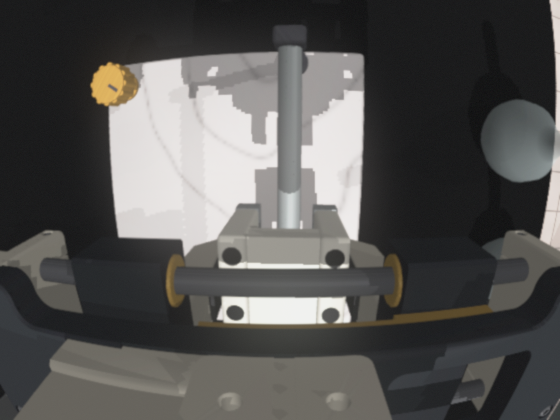

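Emit:
play_rows --moves '[[[0.007, 0.0003, 0, 0, -0.2], [0.01, 0.0004, 0, 0, -0.2], [0.011, 0.0005, 0, 0, -0.2], [0.011, 0.0005, 0, 0, -0.2], [0.01, 0.0005, 0, 0, -0.2], [0.007, 0.0003, 0, 0, -0.2], [0.005, 0.0003, 0, 0, -0.2], [0.003, 0, 0, 0, -0.2], [0.001, 0, 0, 0, -0.2], [0, 0, 0, 0, -0.2]]]'

```text
time: 43.4
tool_pos: [0.6087, 0.0194, 0.1124]
tool_rot: [-1.983, 1.502, 2.757]
contact_force: [0.2, -0.7, -1.3]
opening: 0.0564
```

Run:
```python
from h import *
plan([.6096,.0189,.112],0,1,-.2)
```

```text
t 43.4 tcp [0.6087 0.0194 0.1124] jawyaw 1.64 q6 -0.139 op 0.0564 F [ 0.2 -0.7 -1.3] step 1.1
[0.0003, 0.0009, 0.0006, 0.0, -0.2],
```

Emit:
play_rows --moves '[[[0.0004, 0, 0, 0, -0.2], [0.0004, 0, 0, 0, -0.2], [0.0004, 0, 0, 0, -0.2], [0.0004, 0, 0, 0, -0.2], [0.0004, 0, 0, 0, -0.2], [0.0004, 0, 0, 0, -0.2], [0.0004, 0, 0, 0, -0.2], [0.0004, 0, 0, 0, -0.2], [0.0003, 0, 0, 0, -0.2], [0.0003, 0, 0, 0, -0.2]]]'

```text
time: 44.4
tool_pos: [0.6096, 0.0194, 0.1111]
tool_rot: [-1.999, 1.507, 2.741]
contact_force: [-1.1, 0.9, 2.8]
opening: 0.0564
```

Emit:
play_rows --moves '[[[0.0003, 0, 0, 0, -0.2], [0, 0, 0, 0, 0.4], [0, 0, 0, 0, 0.4], [0, 0, 0, 0, 0.5], [0, 0, 0, 0, 0.5], [-0.01, -0.0006, 0, 0, 0.5], [-0.025, -0.0015, -0.0005, 0, 0.5], [-0.035, -0.002, -0.001, 0, 0.5], [-0.03, -0.002, -0.001, 0, 0.5], [-0.01, 0, 0, 0, 0.5]]]'

```text
time: 45.4
tool_pos: [0.6091, 0.019, 0.2242]
tool_rot: [-1.983, 1.502, 2.757]
contact_force: [-0.4, 0.1, 0.9]
opening: 0.0688
```

Run:
```python
from h import *
snap('wrist','w21.png');im=snap('side','s21.png')
cv2.imwrite('pics/s21c.png',cv2.resize(im[130:360,170:370,::-1],None,fx=2.6,fy=2.6,interpolation=3))
im=snap('top','t21.png')
cv2.imwrite('pics/t21c.png',cv2.resize(im[120:280,130:340,::-1],None,fx=3,fy=3,interpolation=3))
t=turnto(21);print(t)
plan([.541,.265,.15],t,11,.6)
```

```text
-19.372777020552064
t 45.55 tcp [0.6079 0.019  0.2203] jawyaw 1.63 q6 -0.135 op 0.0691 F [-0.4  0.2 -1.6] step 24.0
[0.0074, -0.005, -0.0223, np.float64(-1.76), 0.6],[0.0074, -0.0043, -0.0225, np.float64(-1.76), 0.6],[0.0074, -0.0036, -0.0226, np.float64(-1.76), 0.6],[0.0074, -0.0029, -0.0227, np.float64(-1.76), 0.6],[0.0074, -0.0022, -0.0228, np.float64(-1.76), 0.6],[0.0074, -0.0015, -0.0228, np.float64(-1.76), 0.6],[0.0074, -0.0008, -0.0229, np.float64(-1.76), 0.6],[0.0074, -0.0001, -0.0229, np.float64(-1.76), 0.6],[0.0074, 0.0006, -0.0229, np.float64(-1.76), 0.6],[0.0074, 0.0013, -0.0228, np.float64(-1.76), 0.6]
[0.0074, 0.002, -0.0228, np.float64(-1.76), 0.6],
```

View pics/s21c.png

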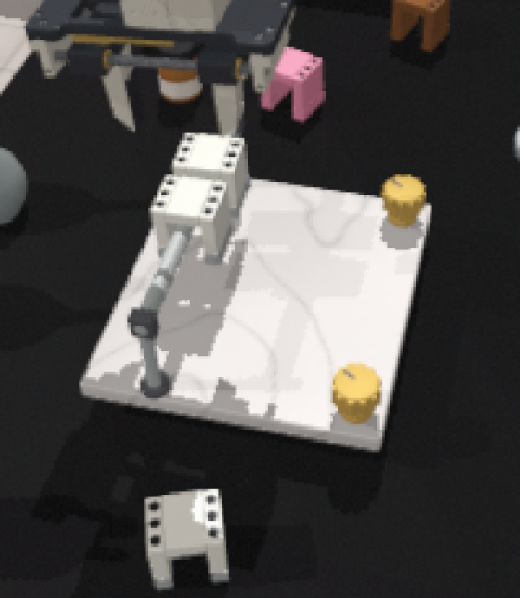

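View pics/t21c.png

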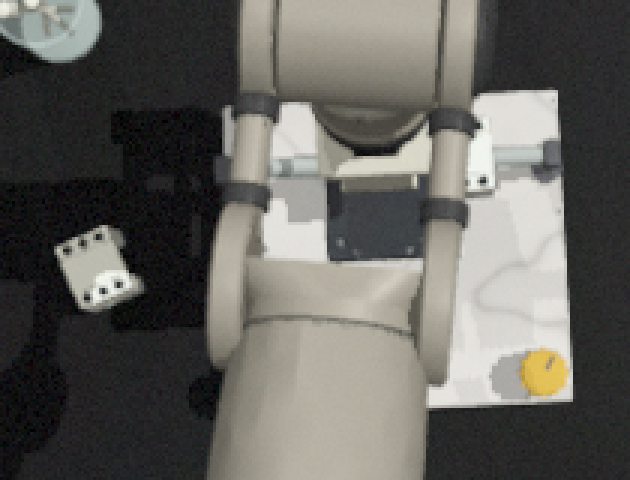

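Emit:
play_rows --moves '[[[0, -0.005, -0.02, -2, 0.6], [0, -0.0046, -0.026, -2, 0.6], [0.002, -0.004, -0.027, -2, 0.6], [0.003, -0.0033, -0.027, -2, 0.6], [0.004, -0.0025, -0.027, -2, 0.6], [0.006, -0.0017, -0.027, -2, 0.6], [0.01, -0.001, -0.025, -2, 0.6], [0.012, -0.0002, -0.022, -2, 0.6], [0.014, 0.0006, -0.018, -2, 0.6], [0.012, 0.0013, -0.012, -1, 0.6]]]'

```text
time: 46.55
tool_pos: [0.5315, 0.2498, 0.1451]
tool_rot: [-2.15, 1.467, 2.929]
contact_force: [-0.7, -0.2, 0.7]
opening: 0.0735
```

Run:
```python
from h import *
t=turnto(21);print(t)
plan([.541,.265,.14],t,1,.6)
snap('wrist','w22.png')
print(proj('wrist',[.541,.265,.058]))
```

```text
0.1453496612841434
t 46.55 tcp [0.5315 0.2498 0.1451] jawyaw 21.15 q6 -0.102 op 0.0735 F [-0.7 -0.2  0.7] step 18.6
[0.0044, 0.0147, -0.0105, np.float64(0.15), 0.6],[314.1842 208.5474]
```

View pics/w22.png

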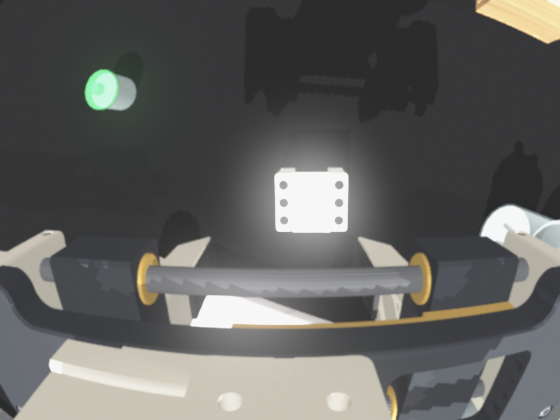

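Run:
```python
from h import *
print(st()[1]); print(st()[0]['qpos'])
plan([.540,.267,.022],0,1,.6)
```

```text
[[-0.1052  0.9283  0.3566]
 [ 0.0215  0.3606 -0.9325]
 [-0.9942 -0.0905 -0.0579]]
[ 0.2842  0.5768  1.3859  0.0524  1.2744 -0.1014]
t 46.6 tcp [0.5298 0.2509 0.143 ] jawyaw 21.23 q6 -0.101 op 0.0734 F [-1.5  0.4 -2.1] step 122.4
[0.1195, 0.0262, -0.0043, 0.0, 0.6],
```

Emit:
play_rows --moves '[[[0.01, 0.005, -0.002, 0, 0.6], [0.015, 0.005, -0.001, 0, 0.6], [0.018, 0.005, -0.001, 0, 0.6], [0.018, 0.004, 0, 0, 0.6], [0.016, 0.002, 0, 0, 0.6], [0.014, 0.002, 0, 0, 0.6], [0.01, 0.001, 0, 0, 0.6], [0.005, 0, 0, 0, 0.6], [0, 0, 0, 0, 0.6], [0, 0, 0, 0, 0.6]]]'

```text
time: 47.6
tool_pos: [0.5427, 0.2611, 0.0239]
tool_rot: [-2.108, 1.461, 2.963]
contact_force: [-1.6, -0.3, -0.7]
opening: 0.0733
```

Run:
```python
from h import *
print(st()[1][:,0], st()[0]['qpos'])
plan([.540,.267,.022],0,1,.6)
snap('wrist','w23.png')
```

```text
[-0.1076  0.0194 -0.994 ] [ 0.2947  0.7418  1.4406  0.0572  1.0575 -0.0944]
t 47.6 tcp [0.5427 0.2611 0.0239] jawyaw 20.69 q6 -0.094 op 0.0733 F [-1.6 -0.3 -0.7] step 6.8
[0.0023, -0.0003, -0.0063, 0.0, 0.6],
```

View pics/w23.png

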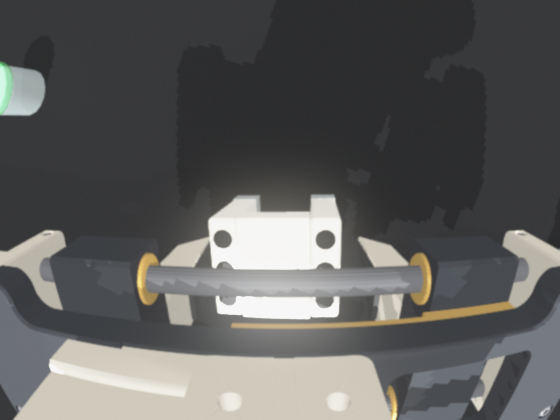

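Emit:
play_rows --moves '[[[0.001, -0.001, -0.003, 0, 0.4], [0, 0, -0.003, 0, 0.2], [0, 0, 0, 0, -0.2], [0, 0, 0, 0, -0.2], [0, 0, 0, 0, -0.2], [0, 0, 0, 0, -0.2], [0, 0, 0, 0, -0.2], [-0.01, -0.001, 0, 0, -0.2], [-0.02, -0.002, 0, 0, -0.2], [-0.03, -0.003, 0, 0, -0.2]]]'

```text
time: 48.65
tool_pos: [0.5382, 0.2632, 0.0841]
tool_rot: [-2.085, 1.456, 2.986]
contact_force: [-0.0, 0.2, -0.9]
opening: 0.0579
```

Run:
```python
from h import *
print(st()[1][:,0], st()[0]['qpos'])
plan([.6081,.0789,.2],turnto(1.45),12,-.2)
snap('wrist','w24.png');im=snap('side','s24.png')
cv2.imwrite('pics/s24c.png',cv2.resize(im[180:400,150:350,::-1],None,fx=2.6,fy=2.6,interpolation=3))
```

```text
[-0.1127  0.0177 -0.9935] [ 0.3     0.6653  1.4     0.0543  1.1796 -0.0824]
t 48.65 tcp [0.5382 0.2632 0.0841] jawyaw 20.74 q6 -0.082 op 0.0579 F [-0.   0.2 -0.9] step 19.1
[-0.0105, -0.0009, 0.0159, np.float64(1.61), -0.2],[-0.0105, -0.0005, 0.0159, np.float64(1.61), -0.2],[-0.0105, -0.0001, 0.0159, np.float64(1.61), -0.2],[-0.0105, 0.0004, 0.0159, np.float64(1.61), -0.2],[-0.0105, 0.0008, 0.0159, np.float64(1.61), -0.2],[-0.0105, 0.0013, 0.0158, np.float64(1.61), -0.2],[-0.0105, 0.0017, 0.0158, np.float64(1.61), -0.2],[-0.0105, 0.0022, 0.0157, np.float64(1.61), -0.2],[-0.0105, 0.0026, 0.0157, np.float64(1.61), -0.2],[-0.0105, 0.003, 0.0156, np.float64(1.61), -0.2]
[-0.0105, 0.0035, 0.0155, np.float64(1.61), -0.2],[-0.0105, 0.0039, 0.0154, np.float64(1.61), -0.2],
```

View pics/w24.png

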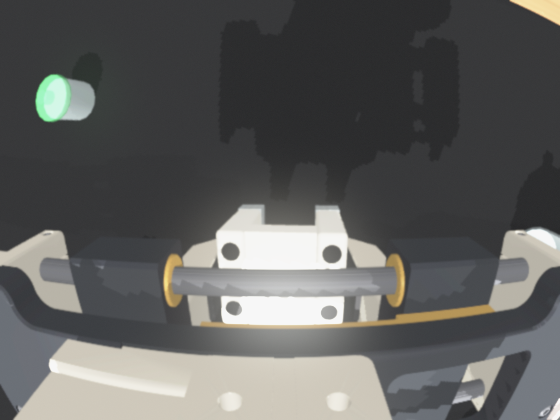

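View pics/s24c.png

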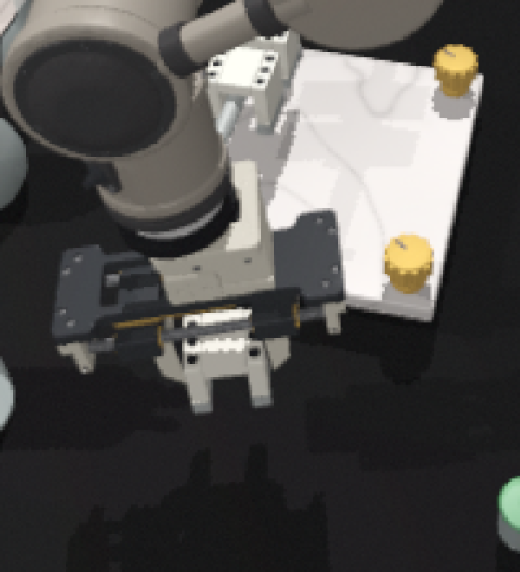

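Emit:
play_rows --moves '[[[-0.025, -0.002, -0.001, 1.5, -0.2], [-0.03, -0.003, -0.002, 1.7, -0.2], [-0.03, -0.003, 0.003, 1.7, -0.2], [-0.02, 0, 0.012, 1.7, -0.2], [-0.005, 0.003, 0.018, 1.7, -0.2], [0, 0.004, 0.02, 1.7, -0.2], [0, 0.005, 0.02, 1.7, -0.2], [0, 0.005, 0.02, 1.7, -0.2], [0, 0.005, 0.02, 1.7, -0.2], [0, 0.005, 0.02, 1.7, -0.2]]]'

```text
time: 49.75
tool_pos: [0.5933, 0.1288, 0.1907]
tool_rot: [-1.802, 1.461, 2.965]
contact_force: [-0.5, -0.0, -0.0]
opening: 0.0577
```

Run:
```python
from h import *
print(st()[1][:,0], st()[0]['qpos'],turnto(1.45))
plan([.6081,.0789,.2],turnto(1.45),6,-.2)
```

```text
[-0.1083  0.0193 -0.9939] [0.0732 0.5829 1.2371 0.0275 1.4285 0.0138] 1.7246809050046465
t 49.75 tcp [0.5933 0.1288 0.1907] jawyaw 3.17 q6 0.014 op 0.0577 F [-0.5 -0.  -0. ] step 8.8
[-0.002, 0.0018, 0.0084, np.float64(0.29), -0.2],[-0.002, 0.0019, 0.0084, np.float64(0.29), -0.2],[-0.002, 0.0019, 0.0084, np.float64(0.29), -0.2],[-0.002, 0.0019, 0.0084, np.float64(0.29), -0.2],[-0.002, 0.002, 0.0084, np.float64(0.29), -0.2],[-0.002, 0.002, 0.0083, np.float64(0.29), -0.2],
```

Emit:
play_rows --moves '[[[-0.002, 0.003, 0.009, 0.2, -0.2], [-0.002, 0.003, 0.009, 0, -0.2], [-0.001, 0.002, 0.008, 0, -0.2], [0, 0.002, 0.005, 0, -0.2], [0, 0.001, 0.003, 0, -0.2], [0, 0, 0, 0, -0.2], [0, 0, 0, 0, -0.2], [0, 0, 0, 0, -0.2], [0, 0, 0, 0, -0.2], [0, 0, 0, 0, -0.2]]]'

```text
time: 50.75
tool_pos: [0.6064, 0.0919, 0.1907]
tool_rot: [-1.793, 1.456, 2.97]
contact_force: [-0.1, 0.4, -0.7]
opening: 0.0575
```

Run:
```python
from h import *
print(st()[1],turnto(1.45))
plan([.608,.081,.185],0,1,-.2)
snap('wrist','w25.png');im=snap('side','s25.png')
cv2.imwrite('pics/s25c.png',cv2.resize(im[100:320,150:350,::-1],None,fx=2.6,fy=2.6,interpolation=3))
```

```text
[[-0.1132  0.9924  0.0486]
 [ 0.0197  0.0512 -0.9985]
 [-0.9934 -0.1121 -0.0253]] 1.5005847300026858
t 50.75 tcp [0.6064 0.0919 0.1907] jawyaw 2.95 q6 -0.039 op 0.0575 F [-0.1  0.4 -0.7] step 12.4
[0.0053, 0.0017, 0.0111, 0.0, -0.2],
```

View pics/w25.png

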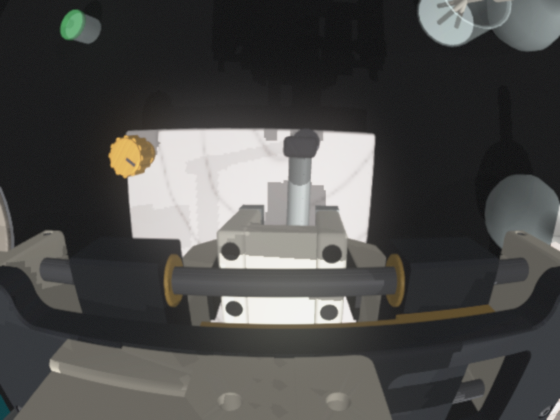

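View pics/s25c.png

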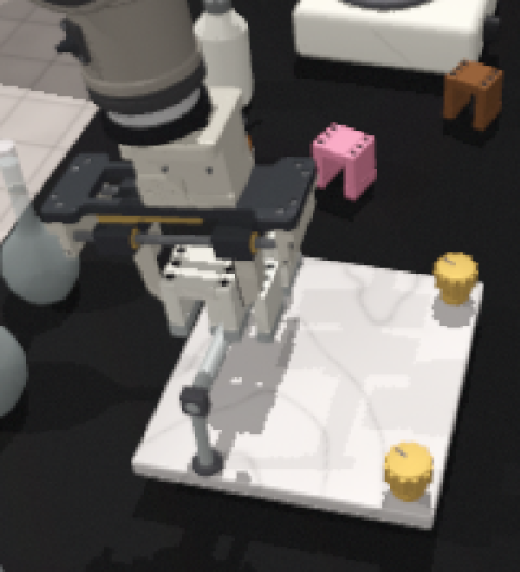

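Emit:
play_rows --moves '[[[0.002, 0.002, 0.003, 0.5, -0.2], [0.002, 0.001, 0.003, 0.5, -0.2], [0.001, 0.001, 0.003, 0.5, -0.2], [0, 0, 0.001, 0, -0.2], [0, 0, 0, 0, -0.2], [0, 0, 0, 0, -0.2], [0, 0, 0, 0, -0.2], [0, 0, 0, 0, -0.2], [0, 0, 0, 0, -0.2], [0, 0, 0, 0, -0.2]]]'

```text
time: 51.85
tool_pos: [0.6105, 0.0811, 0.1845]
tool_rot: [-1.764, 1.456, 2.97]
contact_force: [-0.7, 0.0, -1.0]
opening: 0.0577
```

Run:
```python
from h import *
print(st()[1][:,0],turnto(1.45))
plan([.609,.081,.115],0,10,-.2)
snap('wrist','w26.png')
```

```text
[-0.1133  0.0197 -0.9934] -0.16892283787016993
t 51.85 tcp [0.6105 0.0811 0.1845] jawyaw 1.28 q6 -0.027 op 0.0577 F [-0.7  0.  -1. ] step 7.0
[0.0069, 0.0006, 0.0002, 0.0, -0.2],[0.0069, 0.0006, 0.0002, 0.0, -0.2],[0.0069, 0.0006, 0.0002, 0.0, -0.2],[0.0069, 0.0006, 0.0002, 0.0, -0.2],[0.0069, 0.0006, 0.0002, 0.0, -0.2],[0.0069, 0.0006, 0.0002, 0.0, -0.2],[0.0069, 0.0006, 0.0002, 0.0, -0.2],[0.0069, 0.0006, 0.0002, 0.0, -0.2],[0.0069, 0.0006, 0.0002, 0.0, -0.2],[0.0069, 0.0006, 0.0002, 0.0, -0.2]
```

View pics/w26.png

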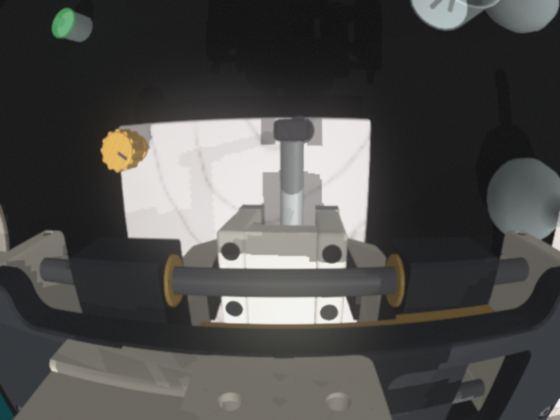

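Emit:
play_rows --moves '[[[0.004, 0.0004, 0, 0, -0.2], [0.005, 0.0005, 0, 0, -0.2], [0.006, 0.0006, 0, 0, -0.2], [0.006, 0.0006, 0, 0, -0.2], [0.006, 0.0006, 0, 0, -0.2], [0.004, 0.0004, 0, 0, -0.2], [0.002, 0.0002, 0, 0, -0.2], [0, 0, 0, 0, -0.2], [0, 0, 0, 0, -0.2], [0, 0, 0, 0, -0.2]]]'

```text
time: 52.9
tool_pos: [0.6096, 0.082, 0.1475]
tool_rot: [-1.762, 1.454, 2.972]
contact_force: [-0.4, -0.3, -0.7]
opening: 0.0577
```

Run:
```python
from h import *
print(st()[1][:,0],turnto(1.45))
plan([.609,.081,.114],0,1,-.2)
snap('wrist','w27.png');im=snap('side','s27.png')
cv2.imwrite('pics/s27c.png',cv2.resize(im[170:320,150:320,::-1],None,fx=4,fy=4,interpolation=3))
```

```text
[-0.1148  0.0197 -0.9932] -0.15875252250833682
t 52.9 tcp [0.6096 0.082  0.1475] jawyaw 1.29 q6 -0.028 op 0.0577 F [-0.4 -0.3 -0.7] step 33.5
[0.0333, 0.0032, 0.0017, 0.0, -0.2],
```

View pics/s27c.png

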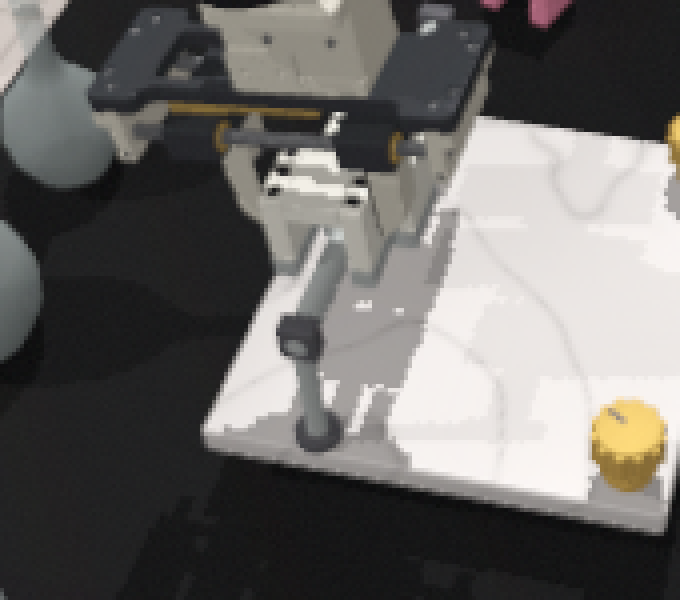

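View pics/w27.png

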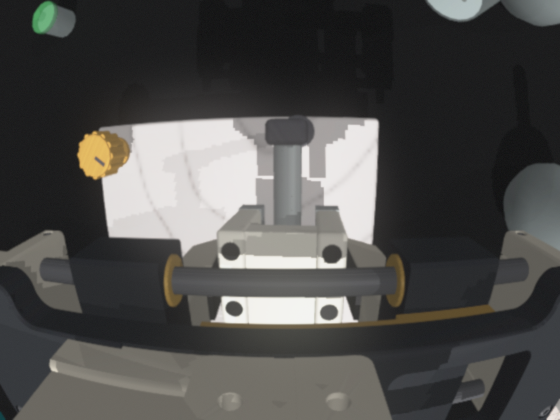

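Bar lies between the legs (288 vs gap 263–318). Continue down.

Emit:
play_rows --moves '[[[0.004, 0.0004, 0, 0, -0.2], [0.005, 0.0005, 0, 0, -0.2], [0.005, 0.0006, 0, 0, -0.2], [0.005, 0.0006, 0, 0, -0.2], [0.004, 0.0005, 0, 0, -0.2], [0.003, 0.0003, 0, 0, -0.2], [0.001, 0.0001, 0, 0, -0.2], [0.0005, 0, 0, 0, -0.2], [0.0005, 0, 0, 0, -0.2], [0.0005, 0, 0, 0, -0.2]]]'

```text
time: 54.0
tool_pos: [0.6094, 0.0827, 0.1164]
tool_rot: [-1.762, 1.454, 2.972]
contact_force: [-0.8, 0.6, -1.8]
opening: 0.0578
```

Emit:
play_rows --moves '[[[0.0005, 0, 0, 0, -0.2], [0.0005, 0, 0, 0, -0.2], [0.0005, 0, 0, 0, -0.2], [0.0005, 0, 0, 0, -0.2], [0.0004, 0, 0, 0, -0.2], [0.0004, 0, 0, 0, -0.2], [0.0004, 0, 0, 0, -0.2], [0.0003, 0, 0, 0, -0.2], [0.0003, 0, 0, 0, -0.2], [0.0003, 0, 0, 0, -0.2]]]'

```text
time: 55.0
tool_pos: [0.6093, 0.0828, 0.1131]
tool_rot: [-1.765, 1.456, 2.968]
contact_force: [-0.4, 0.6, 0.6]
opening: 0.0578
```

Emit:
play_rows --moves '[[[0.0004, 0, 0, 0, -0.2], [0.0004, 0, 0, 0, -0.2], [0.0003, 0, 0, 0, -0.2], [0.0003, 0, 0, 0, -0.2], [0, 0, 0, 0, 0.2], [0, 0, 0, 0, 0.4], [0, 0, 0, 0, 0.5], [0, 0, 0, 0, 0.55], [0, 0, 0, 0, 0.6], [0, 0, 0, 0, 0.6]]]'

```text
time: 56.0
tool_pos: [0.6093, 0.0828, 0.1116]
tool_rot: [-1.765, 1.456, 2.968]
contact_force: [0.4, 0.5, 0.5]
opening: 0.0733
```

Run:
```python
from h import *
s,R=st();print(s['tool_pos'],s['contact_force'],s['opening'],R[2])
snap('wrist','w28.png')
```

```text
[0.6093 0.0828 0.1116] [0.4372 0.5399 0.4534] 0.07329483646772382 [-0.9935 -0.1119 -0.0221]
```

View pics/w28.png

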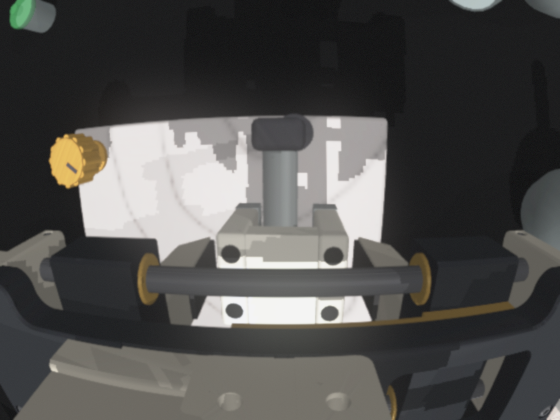

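Emit:
play_rows --moves '[[[-0.008, -0.0009, 0, 0, 0.6], [-0.015, -0.0017, 0, 0, 0.6], [-0.02, -0.0022, 0, 0, 0.6], [-0.03, -0.0034, 0, 0, 0.6], [-0.03, -0.0034, 0, 0, 0.6], [-0.02, -0.01, 0, 0, 0.6], [0, -0.03, 0, 0, 0.6], [0, -0.035, 0, 0, 0.6], [0, -0.03, 0, 0, 0.6], [0, -0.01, 0, 0, 0.6]]]'

```text
time: 57.05
tool_pos: [0.4951, 0.077, 0.2577]
tool_rot: [-1.772, 1.461, 2.962]
contact_force: [-0.3, 0.2, 0.0]
opening: 0.0734
```

Run:
```python
from h import *
s,R=st();print(s['tool_pos'])
snap('wrist','w29.png');im=snap('side','s29.png')
cv2.imwrite('pics/s29c.png',cv2.resize(im[150:310,190:350,::-1],None,fx=3.7,fy=3.7,interpolation=3))
im=snap('top','t29.png')
```

```text
[0.4951 0.077  0.2577]
```

View pics/s29c.png

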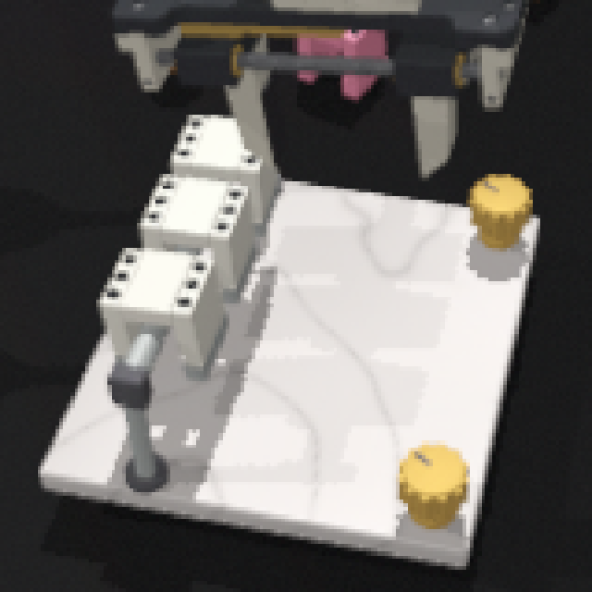

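View pics/w29.png

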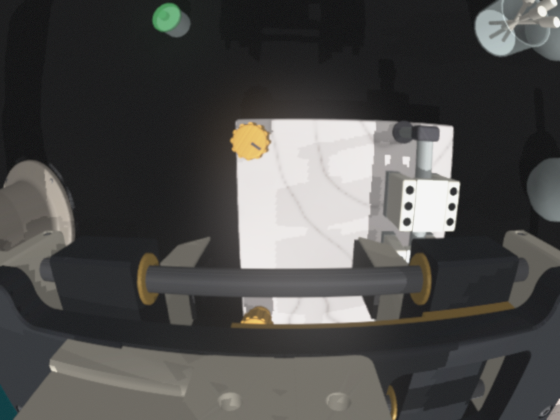

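View pics/t29.png

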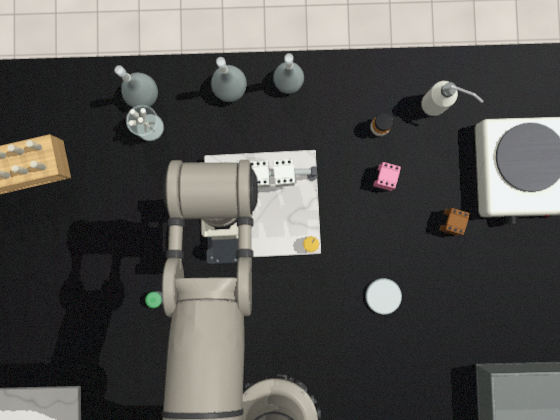

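Emit:
play_rows --moves '[[[-0.01, -0.01, 0, 0, 0.6], [-0.01, -0.01, 0, 0, 0.6], [0, 0, 0, 0, 0.6], [0, 0, 0, 0, 0.6], [0, 0, 0, 0, 0.6], [0, 0, 0, 0, 0.6], [0, 0, 0, 0, 0.6], [0, 0, 0, 0, 0.6], [0, 0, 0, 0, 0.6], [0, 0, 0, 0, 0.6]]]'

```text
time: 58.2
tool_pos: [0.4819, 0.0758, 0.2792]
tool_rot: [-1.771, 1.46, 2.961]
contact_force: [-0.2, -0.1, -0.2]
opening: 0.0733
```

Run:
```python
from h import *
im=snap('side','s30.png'); im0=cv2.imread('pics/s29.png')[:,:,::-1]
print(np.abs(im[150:310,190:290].astype(int)-im0[150:310,190:290]).mean())
cv2.imwrite('pics/s30c.png',cv2.resize(im[150:310,190:350,::-1],None,fx=3.7,fy=3.7,interpolation=3))
```

```text
6.2336875
```

View pics/s30c.png

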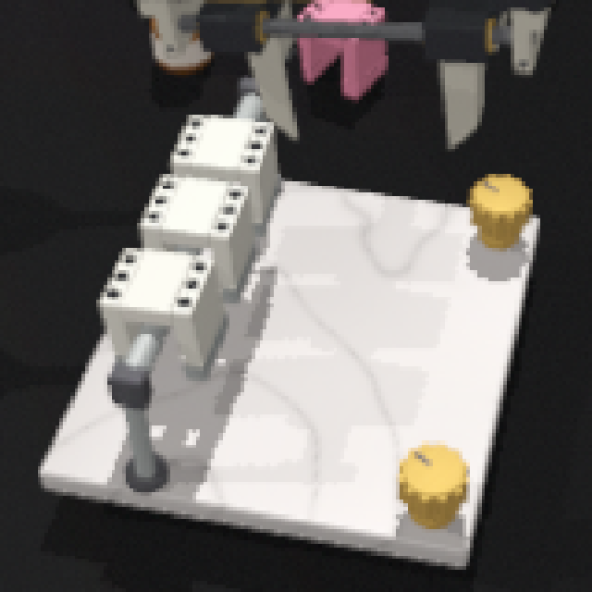

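```bash
python3 -c "
from cell import robot
print(robot.hand_in())"
```

```text
the job is handed in; nothing more can be done
None
```

I turned the two near leveling screws up to level, then hung all three white saddles on the bar. I handed the job in at about 58 s of the 210 s allowed; the hand-in gives no verdict.

- **Leveling:** I turned the right knob 204.6° clockwise and the left 205.3°. Touching the slab top with the closed fingertips gave 43.0 mm at the near left, 43.0 mm at the near right and 43.1 mm about 110 mm further back. That puts it within roughly 0.002 rad of level. Both knob marks point the same way.
- **Saddles:** Three white saddles were present and I found no fourth. They hang about 60 mm apart, near -58, +1 and +64 mm along the bar. In the last side view they look upright and still, with nothing touching the stand. I left the pink and brown look-alikes and the bystanders alone.
- **Not checked:**
  - I did not repeat the touch check with the saddles hanging. Their 3 N should change the far feet's sag by only about 0.1 mm.
  - I did not measure the force on each foot. I infer it from the equal near heights and knob marks.
- **Disagreement:** The tool drifted about 0.11 rad off vertical by the third saddle, so that saddle was carried slightly tilted. It looks straight after release.

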